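# Scoop guest soaps into the turntable bowl

### The arm

A 7-joint arm with a two-finger parallel gripper is mounted at the origin on the work surface. World frame = base frame: x ahead of the robot, y to its left, z up, the work surface at z = 0. Lengths are in m, angles in rad, forces in N, time in s.
With the tool pointing down it reaches from about 0.4 to 0.85 m from the base axis. Payload 4.5 kg.
Tool frame: the origin (TCP) lies at the very end of the fingers, on their centre line; the grasp point (between the pads) lies 19 mm behind it (r.grip_depth is the distance from the TCP to the grasp point, in m); z points along the fingers, x is the direction in which the jaws open and shut, and the axes are right-handed (so a half turn about z gives the same grasp; the last joint's range is limited). The gripper opens to 88 mm and grips with 3 to 60 N. Pads are 18 mm wide; open, the fingers measure 123 mm over their backs; the gripper's body (75 mm by 187 mm) begins 45 mm behind the grasp point.
Start: joints at [1.192, 0.689, -0.195, 1.565, 0.157, 0.902, -0.215], TCP at [0.251, -0.573, 0.239] pointing down, gripper open.
Joint ranges: [-3.01, 3.01], [-0.46, 2.08], [-1.47, 1.51], [0.13, 2.56], [-1, 4.14], [0.04, 2.09], [-2.66, 2.66]. Speed limits (rad/s): [2.57, 2.57, 3.14, 3.14, 3.14, 3.14, 3.14].

### API

Orientations are given as a unit quaternion [x, y, z, w].
In Python, from plant import r gives the robot as it stands. The module is installed in compiled form; this text tells all that it offers.
- The arm moves only by the shell command python3 -m jog 'ROWS' [FORCE]. ROWS is JSON, a list of rows, each a list of 5 numbers: the shift along the tool's x, y, z in units of 1 m (1.0 is 1 m), then the turn about the tool's z in units of 360 degrees (1.0 is 360 degrees), then the closure, from 0 (fully open) to 1 (shut). In form: [[dx, dy, dz, yaw, fingers], ...]. A call has 1 to 20 rows; each row shifts and turns the commanded pose from where the row before left it, along the tool's axes as they then stand; what a row does not reach is not made up. A row lasts 1/10 s, in which the tool goes at most 50 mm and 8.59 degrees, less where a joint would pass 70% of its speed; a pose out of reach is approached as far as the arm can. A call with a number of a shift or a turn outside -1 to 1 is refused whole. A call with a gripper value outside its range is refused whole. The fingers move at their own pace and stop on an object; FORCE is the grip in N (left out, the last holds). Time passes only in rows, so rows that do not move let the fingers close. It gives the time, the measured TCP pose, the force and the opening at its end, in the units of the state.
- r.get_state(): the state, without advancing time (a new reading comes with each control period).
- r.snapshot(name): name is "scene" or "top"; returns the picture (420x560x3 uint8, red, green, blue); there is no depth.
- r.get_calibration(name): a dict with "mtx" (3x3 intrinsics, pixels), "dist" ([k1, k2, p1, p2, k3] as OpenCV has them; the pictures are not rectified), "R" (3x3) and "t" (3): a world point X has camera coordinates R X + t. Camera axes: x right, y down, z forward; pixel columns grow to the right and rows downward; lengths in m; the calibration is good to about 2 mm. A picture is of the moment at which its call begins. get_calibration takes no time and is no camera call.
- r.finish_job(): hands the job in, once; it reports no verdict.
Trained networks look in the newest picture that a camera, given by its name, has taken for a name from the list of things; names that differ only in an ending like _2 or _b are one class to them, and where a whole thing is asked for, a point or a joint stands for the part that bears it (a point fixed in the world has none). Each returns a list of dicts, best first, with "score" (0 to 1); they miss things now and then, are a little off and sometimes report something else, mostly with a low value. They report only what shows in the picture. A call takes as long as a camera call. They do not tell look-alikes from the thing itself.
- r.cut_out(thing, camera): "pixels" (420x560 bool, what is visible of it) and "rect" ([left, top, right, bottom] in pixels, round what is visible of it).
The state is a dict: "clock": time; "q": joint angles; "qd": joint speeds; "joint_torque": joint torques, N m; "tool_pos": TCP position; "eef_rot": TCP orientation; "contact_force": force on the tool from outside, world axes, zero at the start; "moment": the same for the moment, N m; "opening": opening from 0.0 (shut) to 1.0 (fully open).
Only numpy, scipy, OpenCV 4.12 (cv2) and the standard library are available. Lean on these libraries where they do the work, as an engineer would, in place of code of your own. Each camera call takes 0.05 s, during which the arm holds its last target.

### The job

Use the metal scoop to move at least three of the four small pebble-shaped guest soaps from the grey tray into the white bowl on the turntable, tipping them out from low over the bowl and never touching the soaps with the gripper. Every soap must end up in the bowl or still in the tray; then put the scoop down flat on the shelf, outside the tray, and let go. Leave the bowl standing on the turntable and everything else where it is.

Things in the scene. Friction and masses are not known exactly. Their poses are not given: they have to be found in the camera images.
- scoop: Steel scoop, wooden handle, 140 g, flat on the shelf, open edge away from the robot. Pan 90 mm long (x), 88 wide (y), floor 2 thick; 2 mm lips: rear 28 high, sides 26, but 14 over the front 35 mm; front (+x) edge open. Origin: centre of the pan's underside, +z up. Handle 18 wide (y), 14 thick, from x -45, z 26 backwards and up at 35 degrees for 110 mm to x -135, z 89.
- scoop_grip (a point): Point on the handle's centre line to hold it by, at x = -98 mm, y = 0, z = 63 mm in the scoop's frame; the handle's flat sides face +y and -y.
- scoop_lip (a point): Middle of the scoop's open front edge, underside: x = 45 mm, y = 0, z = 0 in the scoop's frame.
- tray: Fixed grey plastic tray left or right of the middle, 260 mm (x) by 112 (y), open on top, walls 24 high but the far (+x) end wall 48; walls and floor 5 thick: inside 250 by 102, floor 5 mm above the shelf. Inside the far end a 45 degree ramp rises from x 100, z 5 to x 125, z 30. Origin: centre of the underside; -x end towards the robot. Soaps start in the far half, the near 115 mm are empty.
- turntable: Round wooden turntable, 280 mm across, on the other side from the tray. Origin: on its axis at shelf height. The top turns when pushed (0.12 N m friction); its surface is 20 mm above the shelf, rim up to 27 mm, a steel knob 20 mm across in the middle up to 66 mm. The bowl stands on the side towards the robot, the other things elsewhere.
- bowl: White ceramic bowl, loose on the turntable, 350 g, 120 mm across the rim, 45 mm high, wall 4 mm. Origin: centre of the underside, +z up; the rim is 45 mm above it, that is 65 mm above the shelf.
- soap0: Cream-coloured guest soap shaped like a round flat pebble, 27 mm across and 18 mm thick, bulging above and below, about 12 g, smooth and slippery (friction about 0.35). Origin: its centre; z is its short axis. All four are alike.
- soap1: Guest soap like soap0.
- soap2: Guest soap like soap0.
- soap3: Guest soap like soap0.
- dropper: Closed amber glass dropper bottle, 34 mm across, 98 mm tall, on the turntable's far half. Origin: centre of the underside.
- clipper: Chrome nail clipper lying flat, 62 by 14 by 12 mm, on the turntable, 106 mm from its axis at its side. Origin: centre of the underside.
- floss: Mint plastic floss case lying flat, 52 by 40 by 17 mm, on the turntable. Origin: centre of the underside.
- cup: White ceramic cup, 68 mm across, 85 mm tall, with a toothbrush standing fixed in it up to 167 mm, on the turntable's far half. Origin: centre of the underside.
- jar: Low cream jar, 60 mm across, 50 mm tall, on the shelf beyond the scoop. Origin: centre of the underside.
- can: Aluminium spray can, 46 mm across, 140 mm tall, on the shelf beyond the scoop, right of the jar. Origin: centre of the underside.
There are look-alikes about, which are no part of the job. Leave any red look-alike of the scoop alone.

How it is judged:
By the outcome, as a careful person would: the job done as asked, in the order asked, and still so for the second after the job is handed in, with the robot touching nothing.
It also fails if it takes over 61 s, if anything falls off the work surface, if the arm or the gripper's body presses on something with over 40 N, if the wrist force passes 120 N, or if a joint passes its speed limit or range.

## Working session

There is one attempt and no reset: what is moved stays moved. The work goes in short steps, Python scripts to look and compute and a shell command to move; the robot and the scene stay as the last step left them, time stands still between calls to the robot, and variables do not carry over. Pictures are saved under pics/ and viewed, and the job is handed in when it is done.

```bash
mkdir -p pics; ls
python3 - <<'E'
from plant import r
import cv2,numpy as np
s=r.get_state();print(s)
for n in("scene","top"):
    im=r.snapshot(n);cv2.imwrite(f"pics/{n}0.png",im[:,:,::-1])
    c=r.get_calibration(n);print(n,c)
E
```

```text
pics
{'clock': 0.0, 'q': array([ 1.19179151,  0.68996074, -0.19449691,  1.56633805,  0.15731158,
        0.90246428, -0.21510768]), 'qd': array([-0.00091248,  0.00103588,  0.00117308,  0.00065534,  0.00180537,
        0.00144082,  0.00094119]), 'joint_torque': array([ 1.14970530e-04, -5.27562439e+01, -1.26678865e+00, -1.53433585e+01,
       -5.25286503e-02,  6.42881845e-03,  1.58495814e-04]), 'tool_pos': array([ 0.2504352 , -0.57195823,  0.23792568]), 'eef_rot': array([ 8.37031397e-01, -5.47154137e-01, -7.82115122e-04, -4.23828680e-04]), 'contact_force': array([ 0.25389101, -0.28264767, -0.15616633]), 'moment': array([0.02611712, 0.02467977, 0.06196847]), 'opening': 1.0015776522192235}
scene {'mtx': array([[427.9734575 ,   0.        , 278.85496288],
       [  0.        , 427.9734575 , 213.91599153],
       [  0.        ,   0.        ,   1.        ]]), 'dist': array([-0.01159399,  0.        ,  0.        ,  0.        ,  0.        ]), 'R': array([[ 0.11307494,  0.99347429, -0.01492978],
       [ 0.8462237 , -0.10416796, -0.52254615],
       [-0.52069137,  0.04645294, -0.85248027]]), 't': array([-0.08580787, -0.39255859,  1.37988459])}
top {'mtx': array([[408.80240189,   0.        , 282.72109977],
       [  0.        , 408.80240189, 212.08326615],
       [  0.        ,   0.        ,   1.        ]]), 'dist': array([-0.03372828,  0.        ,  0.        ,  0.        ,  0.        ]), 'R': array([[-6.79219709e-04, -9.99623273e-01,  2.74381130e-02],
       [-9.99133907e-01, -4.63186389e-04, -4.16079391e-02],
       [ 4.16049732e-02, -2.74426100e-02, -9.98757192e-01]]), 't': array([-0.00207403,  0.49963329,  0.99282866])}
```

View pics/scene0.png

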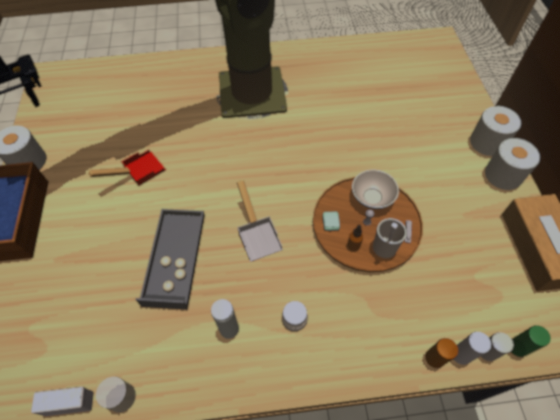

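View pics/top0.png

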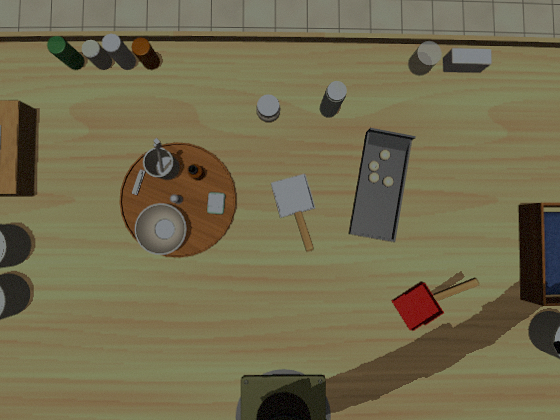

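```bash
cat > h.py <<'E'
import numpy as np,cv2
from plant import r
def unproj(cam,uv,z):
    c=r.get_calibration(cam);R=np.array(c['R']);t=np.array(c['t'])
    p=cv2.undistortPoints(np.array(uv,float).reshape(-1,1,2),np.array(c['mtx']),np.array(c['dist'])).reshape(-1,2)
    d=np.c_[p,np.ones(len(p))]@R; C=-R.T@t
    k=(z-C[2])/d[:,2]
    return C+d*k[:,None]
def proj(cam,X):
    c=r.get_calibration(cam);R=np.array(c['R']);t=np.array(c['t'])
    return cv2.projectPoints(np.array(X,float).reshape(-1,1,3),cv2.Rodrigues(R)[0],t,np.array(c['mtx']),np.array(c['dist']))[0].reshape(-1,2)
def snap(cam,name,crop=None,s=4,pts=None):
    im=r.snapshot(cam)[:,:,::-1].copy()
    save(im,name,crop,s,cam,pts)
    return im
def save(im,name,crop=None,s=4,cam=None,pts=None):
    x0,y0,x1,y1=crop or (0,0,560,420)
    o=cv2.resize(im[y0:y1,x0:x1],None,fx=s,fy=s,interpolation=cv2.INTER_CUBIC)
    if pts is not None:
        for q in pts:
            u=proj(cam,q)
            u=((u-[x0,y0]+.5)*s-.5).astype(int)
            cv2.polylines(o,[u.reshape(-1,1,2)],len(u)>2,(0,255,0),1)
    cv2.imwrite('pics/'+name+'.png',o)
E
python3 - <<'E'
from h import *
print(r.get_state()['clock'])
np.set_printoptions(precision=4,suppress=True)
import pickle
out={}
im=r.snapshot("top")[:,:,::-1].copy()
for th in("scoop","tray","bowl","turntable","soap0"):
    L=r.cut_out(th,"top")
    out[th]=L
    for d in L:
        m=d['pixels'];ys,xs=np.nonzero(m)
        print(th,round(d['score'],2),d['rect'],m.sum(),xs.mean().round(1),ys.mean().round(1))
pickle.dump((im,out),open('d.pkl','wb'))
save(im,'crop_a',(250,110,430,260),4)
save(im,'crop_b',(110,120,250,265),4)
print(r.get_state()['clock'])
E
```

```text
0.1
scoop 0.94 [392.7, 275.3, 479.8, 330.3] 2006 426.7 301.7
scoop 0.86 [269.5, 175.2, 315.1, 250.0] 1578 294.4 202.7
tray 0.64 [349.6, 130.5, 416.2, 243.3] 4933 380.5 185.8
bowl 0.82 [135.1, 205.9, 185.5, 254.0] 1939 159.8 228.7
turntable 0.93 [119.8, 142.7, 235.0, 258.4] 6799 182.9 197.4
soap0 0.74 [133.7, 204.1, 186.8, 252.7] 1949 159.7 228.6
soap0 0.66 [370.0, 174.5, 380.0, 184.4] 98 373.4 177.6
soap0 0.55 [377.9, 147.2, 390.4, 165.7] 88 384.5 154.7
soap0 0.5 [382.8, 178.4, 392.2, 186.6] 76 387.7 181.3
soap0 0.45 [369.6, 159.6, 380.7, 172.7] 82 373.4 165.6
soap0 0.21 [270.5, 175.2, 313.5, 250.7] 1683 294.6 202.7
0.4
```

View pics/crop_a.png

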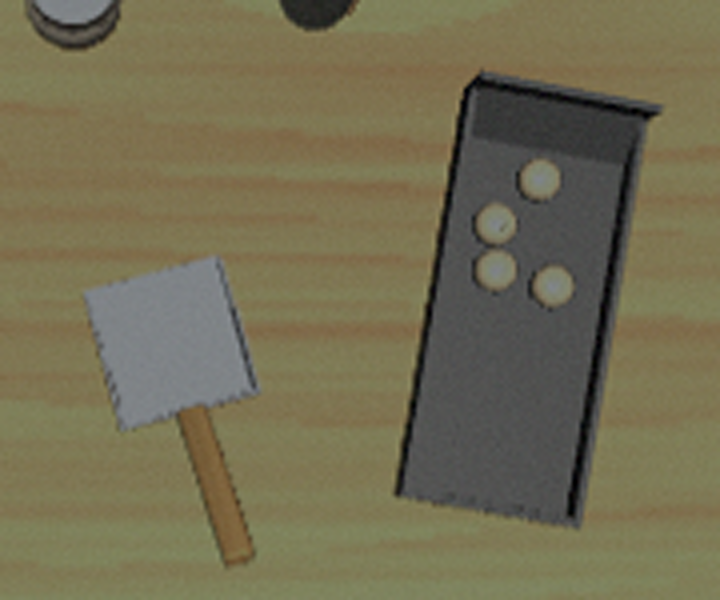

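View pics/crop_b.png

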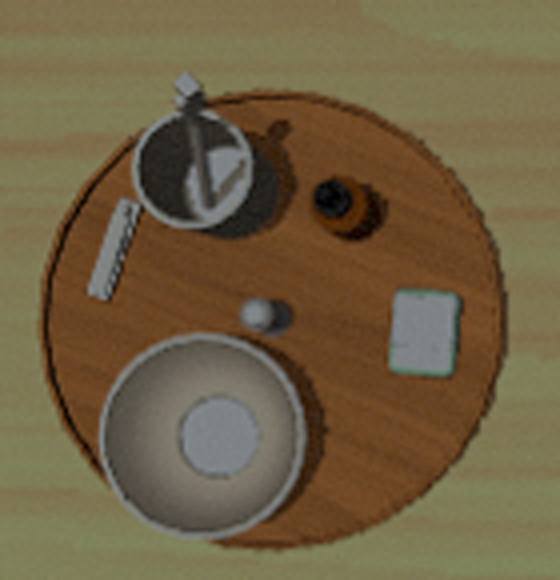

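```bash
cat > fit.py <<'E'
from h import *
from scipy.optimize import minimize
S=4
def boxpts(x0,x1,y0,y1,z0,z1):
    return np.array([[x,y,z] for x in(x0,x1) for y in(y0,y1) for z in(z0,z1)])
def handle():
    P=[]
    d=np.array([-np.cos(np.radians(35)),0,np.sin(np.radians(35))]);n=np.array([np.sin(np.radians(35)),0,np.cos(np.radians(35))])
    for s in(0,.110):
        for a in(-.007,.007):
            for y in(-.009,.009): P.append(np.array([-.045,y,.026])+d*s+n*a)
    return np.array(P)
SC=[boxpts(-.045,.045,-.044,.044,0,.002),boxpts(-.045,-.043,-.044,.044,0,.028),
    boxpts(-.045,.010,-.044,-.042,0,.026),boxpts(-.045,.010,.042,.044,0,.026),boxpts(.01,.045,-.044,-.042,0,.014),boxpts(.01,.045,.042,.044,0,.014),handle()]
TR=[boxpts(-.13,.13,-.056,.056,0,.024),boxpts(.125,.13,-.056,.056,0,.048)]
def circ(rad,z,n=60):
    a=np.linspace(0,2*np.pi,n);return np.c_[rad*np.cos(a),rad*np.sin(a),0*a+z]
BO=[np.r_[circ(.06,.065),circ(.03,.02)]]
TT=[np.r_[circ(.14,.027),circ(.14,0)]]
def place(P,p):
    c,s=np.cos(p[2]),np.sin(p[2]);return P@np.array([[c,s,0],[-s,c,0],[0,0,1]])+[p[0],p[1],p[3] if len(p)>3 else 0]
def render(cam,parts,p):
    m=np.zeros((420*S,560*S),np.uint8)
    for P in parts:
        u=(proj(cam,place(P,p))+.5)*S-.5
        cv2.fillConvexPoly(m,cv2.convexHull(np.round(u*16).astype(np.int32)),1,shift=4)
    return m>0
def fit(cams_masks,parts,p0,yaw=True):
    MM=[(c,cv2.resize(m.astype(np.uint8),None,fx=S,fy=S,interpolation=cv2.INTER_LINEAR)>0) for c,m in cams_masks]
    sc=np.array([.01,.01,.1])
    def f(v):
        p=np.array(p0)+v*sc
        if not yaw:p[2]=0
        e=0
        for c,M in MM:
            R=render(c,parts,p);e+=1-(R&M).sum()/(R|M).sum()
        return e/len(MM)
    b=minimize(f,np.zeros(3),method='Nelder-Mead',options=dict(initial_simplex=[[0,0,0],[1,0,0],[0,1,0],[0,0,1]],xatol=.01,fatol=1e-4))
    return np.array(p0)+b.x*sc,b.fun
E
python3 - <<'E'
from fit import *
import pickle
np.set_printoptions(precision=4,suppress=True)
im,o=pickle.load(open('d.pkl','rb'))
uj=lambda u,z=0:unproj('top',u,z)[0]
ims=r.snapshot('scene')[:,:,::-1].copy()
os={t:r.cut_out(t,'scene') for t in('scoop','tray','bowl','soap0')}
for t in os:
    for d in os[t]:print(t,round(d['score'],2),d['rect'])
pickle.dump((ims,os),open('ds.pkl','wb'))
def pick(L,u):
    for d in L:
        l,tp,rr,b=d['rect']
        if l<u[0]<rr and tp<u[1]<b:return d['pixels']
res={}
for n,parts,g,yaw,us,y,z in(('scoop',SC,(292,195),.25,(259,238),True,0),('tray',TR,(382,187),-.15,(175,258),True,0),('bowl',BO,(160,228),0,(374,193),False,.065),('turntable',TT,(178,200),0,None,False,.02)):
    X=uj(g,z);p0=[X[0],X[1],yaw]
    mt=pick(o[n],g)
    print(n,p0)
    a=fit([('top',mt)],parts,p0,y);print('  top',*a)
    res[n]=a[0]
    if us and pick(os[n],us) is not None:print('  scene',*fit([('scene',pick(os[n],us))],parts,a[0],y))
pickle.dump(res,open('res.pkl','wb'))
def outl(parts,p,cam):
    return [cv2.convexHull(place(P,p)[:,:2].astype(np.float32)) for P in parts]
T=res['tray']
for d in o['soap0'][1:5]:
    l,t,rr,b=d['rect'];m=d['pixels'];ys,xs=np.nonzero(m)
    X=uj((xs.mean(),ys.mean()),.016);c,s=np.cos(T[2]),np.sin(T[2]);dx=X[:2]-T[:2]
    print('soap',X,'tray frame',[c*dx[0]+s*dx[1],-s*dx[0]+c*dx[1]])
k=res['scoop']
L=[place(np.array([[-.045,-.044,.0],[.045,-.044,0],[.045,.044,0],[-.045,.044,0]]),k),place(np.array([[-.045,0,.026],[-.135,0,.089]]),k)]
L+=[place(np.array([[-.13,-.056,.024],[.13,-.056,.024],[.13,.056,.024],[-.13,.056,.024]]),T),place(np.array([[.1,-.051,.005],[.1,.051,.005]]),T)]
L+=[place(circ(.06,.065),res['bowl']),place(circ(.14,.027),res['turntable'])]
save(im,'fit_top',(115,110,425,265),2.5,'top',L)
save(ims,'fit_scene',(135,160,435,320),2.5,'scene',L)
print(r.get_state()['clock'])
E
```

```text
scoop 0.97 [89.6, 148.9, 167.1, 183.4]
scoop 0.81 [237.5, 179.4, 284.1, 264.3]
tray 0.9 [135.4, 211.8, 203.9, 308.9]
bowl 0.68 [350.6, 168.3, 398.0, 208.9]
soap0 0.65 [174.4, 268.7, 186.1, 280.1]
soap0 0.59 [160.0, 261.1, 170.0, 270.0]
soap0 0.43 [176.2, 255.7, 187.9, 265.8]
scoop [np.float64(0.5425797614341112), np.float64(-0.025517202443768077), 0.25]
  top [ 0.5397 -0.0252  0.2675] 0.07372723894463029
  scene [ 0.5402 -0.0246  0.2738] 0.04930651098798944
tray [np.float64(0.5631503468473453), np.float64(-0.25155847265413384), -0.15]
  top [ 0.564  -0.2431 -0.1823] 0.0819071925200654
  scene [ 0.5642 -0.2421 -0.1714] 0.10194257087317848
bowl [np.float64(0.4605102821749566), np.float64(0.28236345718952544), 0]
  top [0.46   0.2831 0.0105] 0.10100422063746184
  scene [0.4588 0.2827 0.0944] 0.05059523809523814
turntable [np.float64(0.5284089150128746), np.float64(0.2518548609310863), 0]
  top [0.5291 0.2524 0.0193] 0.3707066765293463
soap [ 0.5848 -0.2261  0.016 ] tray frame [np.float64(0.017347444974907807), np.float64(0.02046457651788075)]
soap [ 0.6419 -0.2544  0.016 ] tray frame [np.float64(0.07866935333757707), np.float64(0.003013845675286604)]
soap [ 0.5758 -0.2616  0.016 ] tray frame [np.float64(0.014911581250898373), np.float64(-0.016082518497895985)]
soap [ 0.6146 -0.2264  0.016 ] tray frame [np.float64(0.04668861756648294), np.float64(0.0255867018023336)]
0.65
```

View pics/fit_top.png

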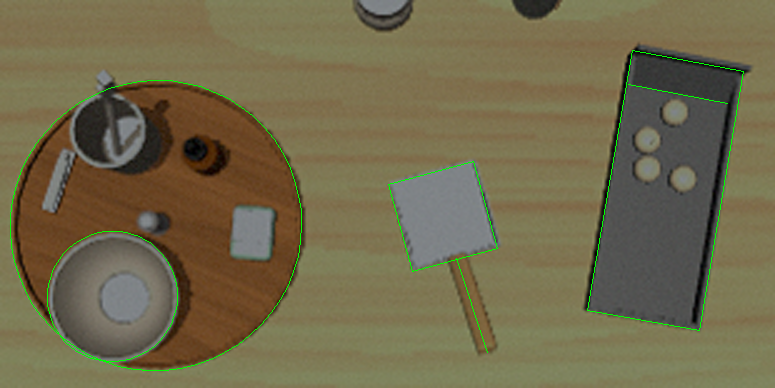

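View pics/fit_scene.png

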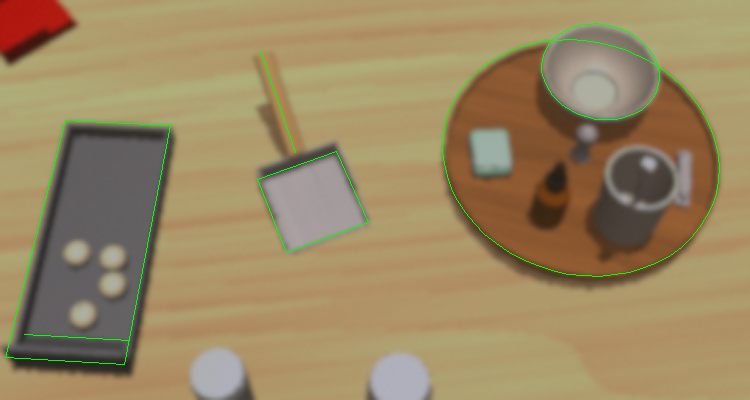

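Run:
```python
from fit import *
import pickle
np.set_printoptions(precision=4,suppress=True)
im,o=pickle.load(open('d.pkl','rb'));ims,os=pickle.load(open('ds.pkl','rb'))
big=cv2.resize(im[120:250,340:420],None,fx=4.6,fy=4.6,interpolation=cv2.INTER_CUBIC)
big2=cv2.resize(ims[200:315,130:210],None,fx=4.6,fy=4.6,interpolation=cv2.INTER_CUBIC)
b=np.zeros((600,800,3),np.uint8)
b[:598,:368]=big[:598];b[:529,400:768]=big2
b=cv2.convertScaleAbs(b,alpha=1.6,beta=10)
cv2.imwrite('pics/tray2.png',b)
```

```text
(no output)
```

View pics/tray2.png

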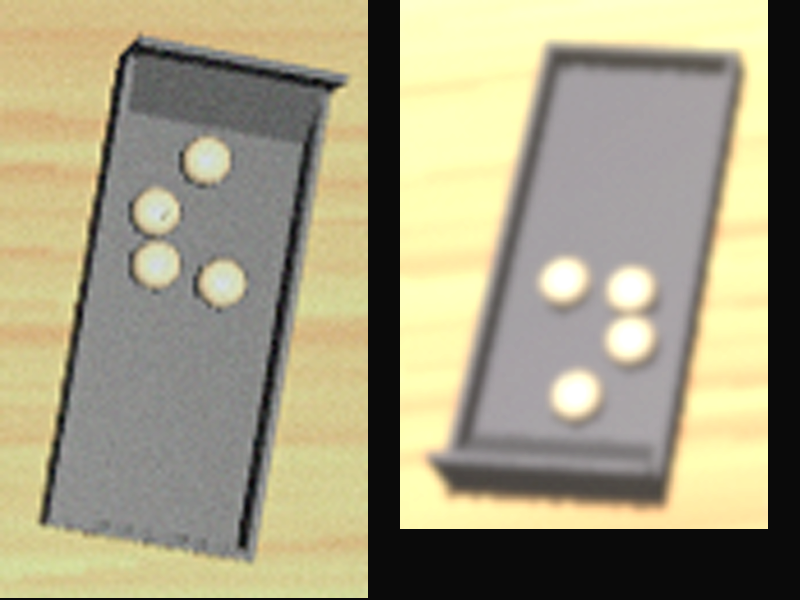

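Run:
```python
from fit import *
from scipy.optimize import least_squares
np.set_printoptions(precision=4,suppress=True)
top=[((139,38),(.13,.056,.048)),((347,78),(.13,-.056,.048)),((253,561),(-.13,-.056,.024)),((42,522),(-.13,.056,0)),((307,143),(.1,-.051,.005)),((240,547),(-.125,-.051,.005))]
sc=[((548-400,43),(-.13,-.056,.024)),((742-400,54),(-.13,.056,.024)),((30,457),(.13,-.056,.048)),((662-400,503),(.13,.056,0)),((50,492),(.13,-.056,0))]
def run(sets):
    def f(p):
        e=[]
        for cam,off,L in sets:
            uv=np.array([l[0] for l in L])/4.6+off-.4
            e.append((proj(cam,place(np.array([l[1] for l in L]),p))-uv).ravel())
        return np.concatenate(e)
    q=least_squares(f,[.564,-.243,-.17]);print(q.x,np.round(q.fun.reshape(-1,2),2).tolist())
run([('top',[340,120],top)]);run([('scene',[130,200],sc)]);run([('top',[340,120],top),('scene',[130,200],sc)])
```

```text
[ 0.5646 -0.2439 -0.1765] [[0.34, -0.66], [0.44, -0.86], [0.62, 0.18], [-0.3, 0.56], [-0.64, 0.14], [-0.49, 0.66]]
[ 0.5657 -0.2405 -0.1862] [[0.12, -0.73], [0.01, -0.83], [-1.43, 0.42], [0.98, 0.75], [0.37, -0.03]]
[ 0.5649 -0.2424 -0.179 ] [[-0.1, -0.83], [-0.02, -0.91], [-0.09, 0.09], [-0.98, 0.36], [-1.1, 0.08], [-1.18, 0.57], [-1.0, -0.79], [-1.07, -1.15], [-1.91, 0.38], [0.58, 0.38], [-0.09, -0.07]]
```

```bash
cat >> h.py <<'E'
from scipy.spatial.transform import Rotation as Ro
def st():
    s=r.get_state();M=Ro.from_quat(s['eef_rot']).as_matrix();return s,np.array(s['tool_pos']),M
def heading(M): return np.degrees(np.arctan2(*(-M[:2,1])[::-1]))
def plan(target,head=None):
    """shift in tool axes after turning to heading (tool -y along heading deg)"""
    s,p,M=st();h=heading(M);print('clock',round(s['clock'],2),'pos',p.round(4),'head',round(h,2),'op',round(s['opening'],3),'F',np.round(s['contact_force'],1),'tilt',np.round(M[:2,2],4))
    if head is not None:
        d=(head-h+180)%360-180
        print('yaw total',round(-d/360,4)); M=Ro.from_euler('z',d,degrees=True).as_matrix()@M
    D=np.array(target)-p;print('world d',D.round(4),'tool shift',(M.T@D).round(4))
E
python3 -c "
from h import *
plan([.4456,-.0511,.15],15.5)"
```

```text
clock 0.65 pos [ 0.2508 -0.5725  0.2388] head 23.65 op 1.0 F [-0.5 -0.1  0.8] tilt [ 0.0001 -0.0001]
yaw total 0.0227
world d [ 0.1948  0.5214 -0.0888] tool shift [-0.4504 -0.3271  0.0887]
```

```bash
python3 -m jog '[[0,0,0,0.0113,0],[0,0,0,0.0114,0],[-0.014,-0.01,0,0,0],[-0.028,-0.02,0,0,0],[-0.03,-0.022,0,0,0],[-0.03,-0.022,0,0,0],[-0.03,-0.022,0,0,0],[-0.03,-0.022,0,0,0],[-0.03,-0.022,0,0,0],[-0.03,-0.022,0,0,0],[-0.03,-0.022,0,0,0],[-0.03,-0.022,0,0,0],[-0.03,-0.022,0,0,0],[-0.03,-0.022,0.02,0,0],[-0.03,-0.022,0.02,0,0],[-0.03,-0.022,0.02,0,0],[-0.028,-0.02,0.02,0,0],[-0.02,-0.014,0.009,0,0],[0,0,0,0,0]]' 60
python3 -c "
from h import *
plan([.4456,-.0511,.15],15.5)"
```

```text
clock: 2.55
tool_pos: [0.4479, -0.0471, 0.1487]
eef_rot: [0.798, -0.603, -0.001, -0.001]
contact_force: [0.0, -0.2, 0.2]
opening: 1.0
clock 2.55 pos [ 0.4479 -0.0471  0.1487] head 15.89 op 1.0 F [ 0.  -0.2  0.2] tilt [-0.0001  0.0022]
yaw total 0.0011
world d [-0.0023 -0.004   0.0013] tool shift [ 0.0032  0.0033 -0.0013]
```

```bash
python3 -m jog '[[0.003,0.003,0.01,0.001,0],[0,0,0.02,0,0],[0,0,0.025,0,0],[0,0,0.025,0,0],[0,0,0.015,0,0],[0,0,0.009,0,0],[0,0,0,0,0]]' 60
python3 - <<'E'
from h import *
plan([.4456,-.0511,.044],15.5)
im=snap('scene','g1',(190,120,330,280),3.6)
E
```

```text
clock: 3.25
tool_pos: [0.4444, -0.0558, 0.0453]
eef_rot: [0.794, -0.608, -0.0, 0.0]
contact_force: [0.0, 1.1, 0.3]
opening: 1.002
clock 3.25 pos [ 0.4444 -0.0558  0.0453] head 15.06 op 1.002 F [0.  1.1 0.3] tilt [-0.001  -0.0005]
yaw total -0.0012
world d [ 0.0012  0.0047 -0.0013] tool shift [-0.0042 -0.0024  0.0013]
```

View pics/g1.png

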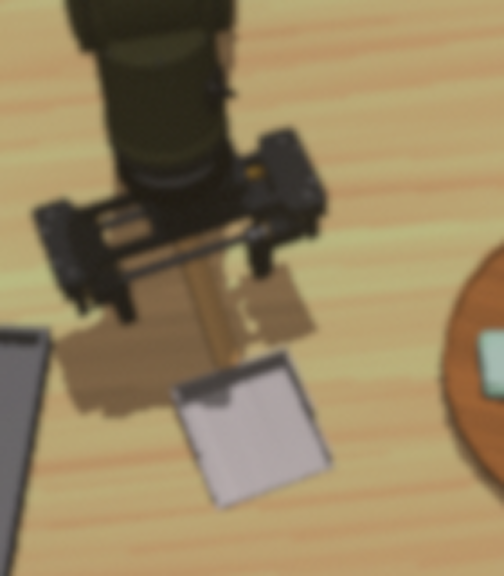

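```bash
python3 -m jog '[[-0.004,-0.002,0.001,-0.001,0],[0,0,0,0,0],[0,0,0,0,0]]' 60
python3 -m jog '[[0,0,0,0,0.5],[0,0,0,0,1],[0,0,0,0,1],[0,0,0,0,1],[0,0,0,0,1]]' 60
python3 - <<'E'
from h import *
plan([.4456,-.0511,.044],15.5)
E
```

```text
clock: 3.6
tool_pos: [0.446, -0.0504, 0.0453]
eef_rot: [0.796, -0.605, 0.0, -0.0]
contact_force: [-0.6, -0.2, -0.6]
opening: 1.0
clock: 4.1
tool_pos: [0.4455, -0.0506, 0.0447]
eef_rot: [0.796, -0.605, 0.0, 0.0]
contact_force: [-0.4, -0.0, 1.0]
opening: 0.569
clock 4.1 pos [ 0.4455 -0.0506  0.0447] head 15.48 op 0.569 F [-0.4 -0.   1. ] tilt [-0.     -0.0001]
yaw total -0.0001
world d [ 0.0001 -0.0005 -0.0007] tool shift [0.0005 0.0001 0.0007]
```

```bash
python3 -m jog '[[0,0,0,0,1],[0,0,0,0,1],[0,0,0,0,1],[0,0,0,0,1],[0,0,0,0,1],[0,0,0,0,1],[0,0,0,0,1]]' 60
python3 -m jog '[[0,0,-0.01,0,1],[0,0,-0.02,0,1],[0,0,-0.02,0,1],[0,0,-0.02,0,1],[0,0,-0.02,0,1],[0,0,-0.01,0,1],[0,0,0,0,1],[0,0,0,0,1]]' 60
python3 - <<'E'
from h import *
plan([.4456,-.0511,.044],15.5)
im=snap('scene','g2',(190,120,330,280),3.6)
E
```

```text
clock: 4.8
tool_pos: [0.4455, -0.0506, 0.0447]
eef_rot: [0.796, -0.605, 0.0, 0.0]
contact_force: [0.4, -0.2, 0.4]
opening: 0.192
clock: 5.6
tool_pos: [0.4452, -0.0506, 0.1445]
eef_rot: [0.796, -0.605, -0.0, 0.0]
contact_force: [0.0, 0.6, -1.9]
opening: 0.191
clock 5.6 pos [ 0.4452 -0.0506  0.1445] head 15.48 op 0.191 F [ 0.   0.6 -1.9] tilt [-0.0004 -0.0001]
yaw total -0.0
world d [ 0.0004 -0.0005 -0.1005] tool shift [ 0.0006 -0.0003  0.1005]
```

View pics/g2.png

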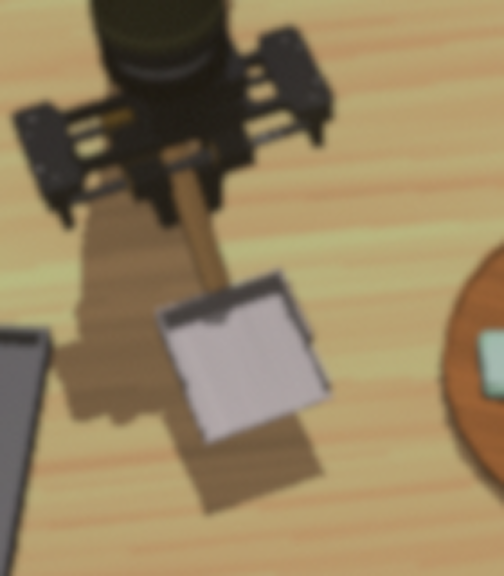

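Run:
```python
from h import *
plan([.3997,-.2132,.144],-10.2)
```

```text
clock 5.65 pos [ 0.445  -0.0506  0.1442] head 15.48 op 0.195 F [ 0.3 -0.5 -1.6] tilt [-0.0013 -0.    ]
yaw total 0.0713
world d [-0.0453 -0.1626 -0.0002] tool shift [1.681e-01 1.580e-02 1.000e-04]
```

```bash
python3 -m jog '[[0,0,0,0.01,1],[0,0,0,0.0153,1],[0,0,0,0.016,1],[0,0,0,0.016,1],[0,0,0,0.014,1],[0.008,0.001,0,0,1],[0.018,0.002,0,0,1],[0.026,0.002,0,0,1],[0.03,0.003,0,0,1],[0.03,0.003,0,0,1],[0.026,0.002,0,0,1],[0.02,0.002,0,0,1],[0.01,0.001,0,0,1],[0,0,0,0,1],[0,0,0,0,1],[0,0,0,0,1]]' 60
cat >> fit.py <<'E'
def scoop_at(p,head,pitch=0,grip=(-.098,0,.063)):
    """transform scoop-frame points given TCP pos; pitch>0 = front down"""
    G=np.array([p[0],p[1],p[2]+.019])
    Rm=Ro.from_euler('z',head,degrees=True)*Ro.from_euler('y',pitch,degrees=True)
    return lambda P: Rm.apply(np.array(P)-np.array(grip))+G
PAN=[np.array([[-.045,-.044,0],[.045,-.044,0],[.045,.044,0],[-.045,.044,0]]),np.array([[-.045,-.044,.028],[-.045,.044,.028]]),np.array([[-.045,0,.026],[-.135,0,.089]])]
E
python3 - <<'E'
from fit import *
plan([.3997,-.2132,.144],-10.2)
s,p,M=st();f=scoop_at(p,heading(M))
L=[f(P) for P in PAN]
T=[.565,-.243,-.178]
L+=[place(np.array([[-.13,-.056,.024],[.13,-.056,.024],[.13,.056,.024],[-.13,.056,.024]]),T)]
snap('top','t1',(300,110,460,260),4,L)
snap('scene','t1s',(110,150,290,320),3.5,L)
E
```

```text
clock: 7.25
tool_pos: [0.4005, -0.2118, 0.1446]
eef_rot: [-0.643, 0.766, 0.0, 0.0]
contact_force: [0.8, 0.8, -1.8]
opening: 0.195
clock 7.25 pos [ 0.4005 -0.2118  0.1446] head -10.03 op 0.195 F [ 0.8  0.8 -1.8] tilt [-0.0001  0.0009]
yaw total 0.0005
world d [-0.0008 -0.0014 -0.0006] tool shift [0.0016 0.0005 0.0006]
```

View pics/t1.png

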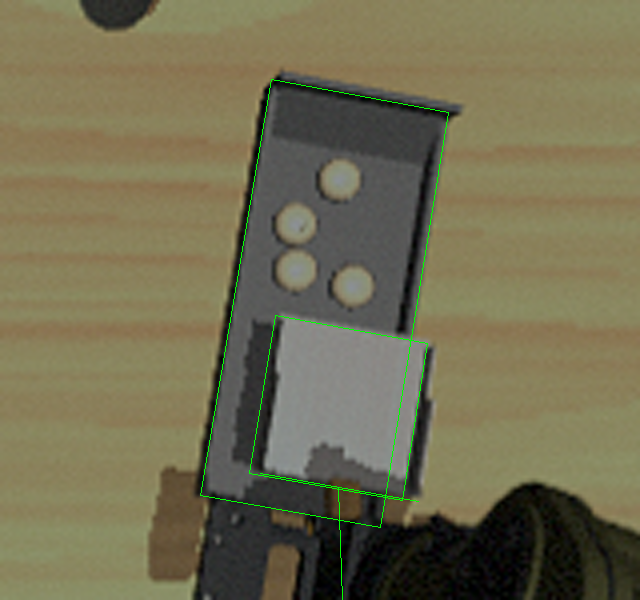

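View pics/t1s.png

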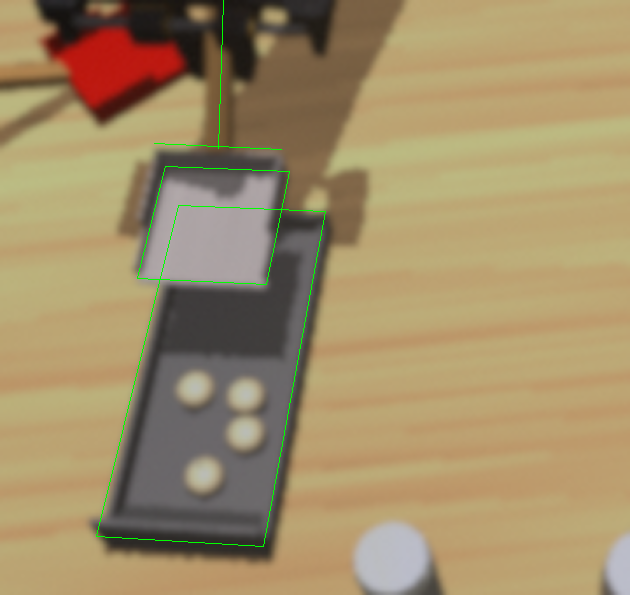

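Run:
```python
from fit import *
import pickle
np.set_printoptions(precision=4,suppress=True)
s,p,M=st();print(p,heading(M))
D=[]
for cam in('top','scene'):
    L=r.cut_out('scoop',cam)
    for d in L: print(cam,d['score'],d['rect'],d['pixels'].sum())
    for d in L:
        l,t,rr,b=d['rect']
        c=proj(cam,scoop_at(p,heading(M))([[0,0,0]]))[0]
        if l<c[0]<rr and t<c[1]<b: D.append((cam,d['pixels']));break
pickle.dump(D,open('d2.pkl','wb'))
for cam,m in D:
    im=cv2.resize(np.uint8(m)*255,None,fx=4,fy=4)
    ys,xs=np.nonzero(m);x0,y0=xs.min(),ys.min()
    cv2.imwrite(f'pics/m_{cam}.png',im[y0*4-20:y0*4+400,x0*4-20:x0*4+400])
```

```text
[ 0.4005 -0.212   0.1447] -10.046040317613208
top 0.93 [362.3, 190.0, 409.6, 238.8] 1751
top 0.6 [391.1, 288.4, 435.3, 330.8] 996
scene 0.79 [86.9, 156.8, 162.5, 184.2] 876
scene 0.71 [145.3, 158.0, 193.3, 237.2] 1871
scene 0.46 [139.2, 211.2, 205.3, 308.5] 3841
```

```bash
cat > fit2.py <<'E'
from fit import *
def rend(cam,parts):
    m=np.zeros((420*S,560*S),np.uint8)
    for P in parts:
        u=(proj(cam,P)+.5)*S-.5
        cv2.fillConvexPoly(m,cv2.convexHull(np.round(u*16).astype(np.int32)),1,shift=4)
    return m>0
def fitpose(D,p,h,v0=(0,0,0,0),roi_mm=8,pitch0=0,free=(1,1,1,1)):
    # v: yaw deg, pitch deg, dx(heading) mm, dy mm
    def parts(v,hd=True):
        c,s=np.cos(np.radians(h)),np.sin(np.radians(h))
        q=np.array(p)+np.array([c*v[2]-s*v[3],s*v[2]+c*v[3],0])*1e-3
        f=scoop_at(q,h+v[0],pitch0+v[1]); return [f(P) for P in(SC if hd else SC[:-1])]
    MM=[]
    for c,m in D:
        M=cv2.resize(m.astype(np.uint8)*255,None,fx=S,fy=S,interpolation=cv2.INTER_LINEAR)>127
        roi=cv2.dilate(rend(c,parts(v0,False)).astype(np.uint8),np.ones((41,41)))>0
        MM.append((c,M&roi,roi))
    fr=np.array(free)
    def f(x):
        v=np.array(v0)+x*fr;e=0
        for c,M,roi in MM:
            R=rend(c,parts(v))&roi;e+=1-(R&M).sum()/(R|M).sum()
        return e/len(MM)
    sx=[np.zeros(4)]+[np.eye(4)[i]*3 for i in range(4)]
    b=minimize(f,np.zeros(4),method='Nelder-Mead',options=dict(initial_simplex=sx,xatol=.05,fatol=1e-4))
    return np.array(v0)+b.x*fr,b.fun
E
python3 - <<'E'
from fit2 import *
import pickle
np.set_printoptions(precision=2,suppress=True)
D=pickle.load(open('d2.pkl','rb'));s,p,M=st();h=heading(M)
for sub in(D[:1],D[1:],D): print(*fitpose(sub,p,h))
E
```

```text
[ 0.18  0.54  1.47 -1.33] 0.031028774697988926
[ 0.03  0.1   1.61 -0.33] 0.03953771289537711
[ 0.12  0.48  1.39 -1.02] 0.03531639797296754
```

```bash
python3 -m jog '[[0.001,0,0.01,0,1],[0,0,0.02,0,1],[0,0,0.02,0,1],[0,0,0.02,0,1],[0,0,0.014,0,1],[0,0,0.006,0,1],[0,0,0,0,1],[0,0,0,0,1]]' 60
python3 - <<'E'
from h import *
plan([.3997,-.2132,.050],-10.2)
E
```

```text
clock: 8.25
tool_pos: [0.4, -0.2142, 0.0549]
eef_rot: [-0.642, 0.767, -0.0, 0.0]
contact_force: [0.4, -0.5, -0.9]
opening: 0.2
clock 8.25 pos [ 0.4    -0.2142  0.0549] head -10.19 op 0.2 F [ 0.4 -0.5 -0.9] tilt [ 0.0002 -0.0002]
yaw total 0.0
world d [-0.0003  0.001  -0.0049] tool shift [-0.0009  0.0005  0.0049]
```

```bash
python3 -m jog '[[-0.001,0,0.003,0,1],[0,0,0.001,0,1],[0,0,0.001,0,1],[0,0,0,0,1]]' 60
python3 - <<'E'
from fit2 import *
plan([.3997,-.2132,.050],-10.2)
snap('top','t2',(300,110,460,260),4)
s,p,M=st();L=r.cut_out('scoop','top');print([d['rect'] for d in L]);print(fitpose([('top',L[0]['pixels'])],p,heading(M)))
E
```

```text
clock: 8.65
tool_pos: [0.4002, -0.2131, 0.0499]
eef_rot: [-0.642, 0.767, -0.0, 0.0]
contact_force: [0.3, -0.4, -0.9]
opening: 0.194
clock 8.65 pos [ 0.4002 -0.2131  0.0499] head -10.19 op 0.194 F [ 0.3 -0.4 -0.9] tilt [ 0.0004 -0.0002]
yaw total 0.0
world d [-0.0005 -0.0001  0.0001] tool shift [ 0.0001  0.0005 -0.0001]
[[353.7, 194.4, 396.9, 238.7], [390.0, 287.2, 444.0, 328.8], [383.2, 175.6, 394.9, 188.4]]
(array([ 0.16590246, -0.01272754,  0.93094927, -1.44400329]), np.float64(0.03433076205815033))
```

View pics/t2.png

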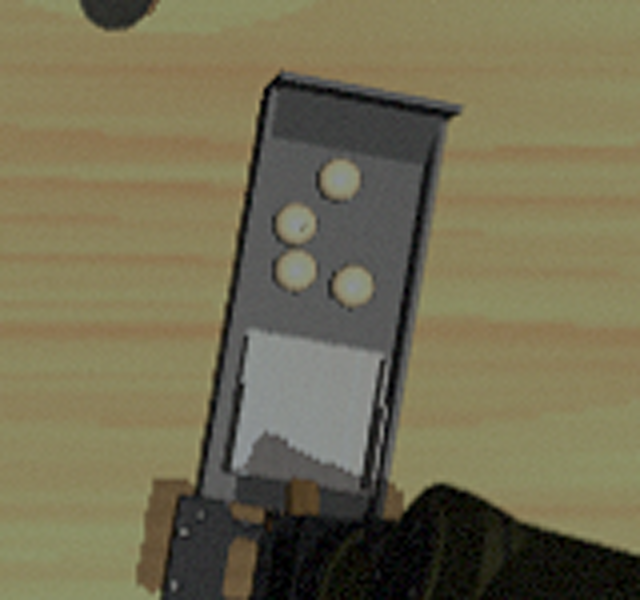

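```bash
python3 -m jog '[[-0.001,0,0.001,0,1],[0,-0.005,0,0,1],[0,-0.01,0,0,1],[0,-0.01,0,0,1],[0,-0.01,0,0,1],[0,-0.01,0,0,1],[0,-0.01,0,0,1],[0,-0.01,0,0,1],[0,-0.01,0,0,1],[0,-0.01,0,0,1],[0,-0.01,0,0,1],[0,-0.005,0,0,1],[0,0,0,0,1]]' 60
python3 - <<'E'
from fit2 import *
plan([.3997,-.2132,.050],-10.2)
snap('top','t3',(300,110,460,260),4)
E
```

```text
clock: 10.05
tool_pos: [0.4972, -0.2298, 0.0492]
eef_rot: [-0.641, 0.767, 0.001, -0.001]
contact_force: [-4.0, 1.2, 8.0]
opening: 0.189
clock 10.05 pos [ 0.4972 -0.2298  0.0492] head -10.21 op 0.189 F [-4.   1.2  8. ] tilt [-0.0031  0.0004]
yaw total -0.0
world d [-0.0975  0.0166  0.0008] tool shift [ 0.001   0.0989 -0.0005]
```

View pics/t3.png

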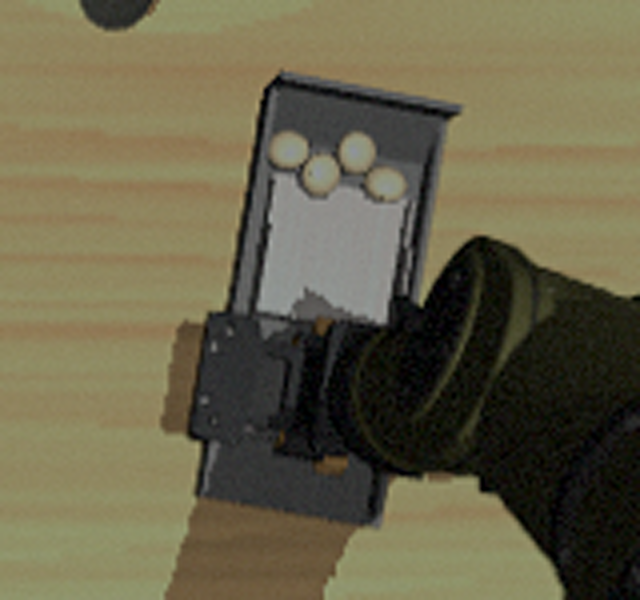

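```bash
python3 -m jog '[[0,-0.005,0,0,1],[0,-0.006,0,0,1],[0,-0.006,0,0,1],[0,-0.004,0,0,1],[0,0,0,0,1]]' 60
python3 - <<'E'
from fit2 import *
plan([.3997,-.2132,.050],-10.2)
snap('top','t4',(300,110,460,260),4)
snap('scene','t4s',(110,200,250,330),4)
E
```

```text
clock: 10.6
tool_pos: [0.5171, -0.2333, 0.0493]
eef_rot: [-0.641, 0.767, 0.002, -0.001]
contact_force: [-5.8, 1.5, 9.4]
opening: 0.2
clock 10.6 pos [ 0.5171 -0.2333  0.0493] head -10.22 op 0.2 F [-5.8  1.5  9.4] tilt [-0.0044  0.0007]
yaw total -0.0
world d [-0.1174  0.0201  0.0007] tool shift [ 0.001   0.1191 -0.0002]
```

View pics/t4.png

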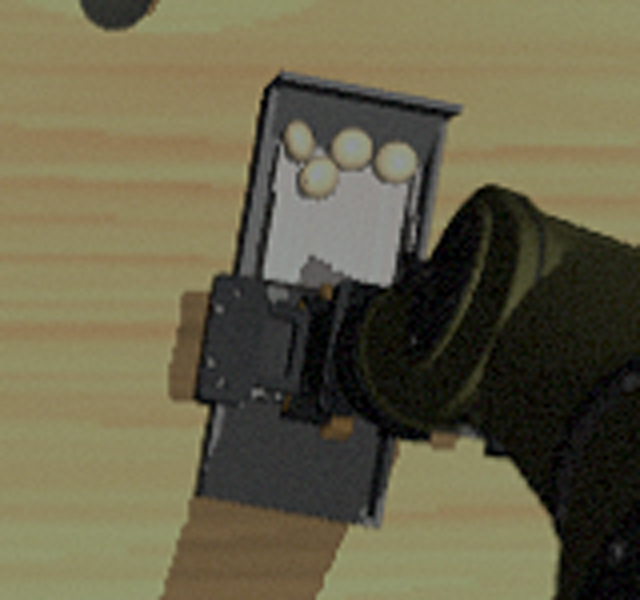

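View pics/t4s.png

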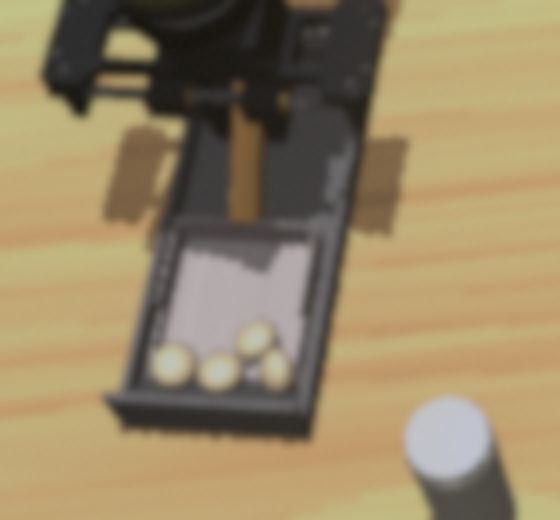

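```bash
python3 -m jog '[[0,-0.003,0,0,1],[0,-0.002,-0.001,0,1],[0,-0.003,-0.003,0,1],[0,-0.003,-0.003,0,1],[0,-0.003,-0.003,0,1],[0,0,0,0,1]]' 60
python3 - <<'E'
from fit2 import *
plan([.3997,-.2132,.050],-10.2)
snap('top','t5',(300,110,460,260),4)
snap('scene','t5s',(110,200,250,330),4)
E
```

```text
clock: 11.3
tool_pos: [0.5239, -0.2344, 0.0573]
eef_rot: [-0.641, 0.767, 0.008, -0.006]
contact_force: [-13.4, 1.8, 3.7]
opening: 0.193
clock 11.3 pos [ 0.5239 -0.2344  0.0573] head -10.26 op 0.193 F [-13.4   1.8   3.7] tilt [-0.0186  0.0047]
yaw total -0.0002
world d [-0.1242  0.0212 -0.0073] tool shift [0.0012 0.1258 0.0097]
```

View pics/t5.png

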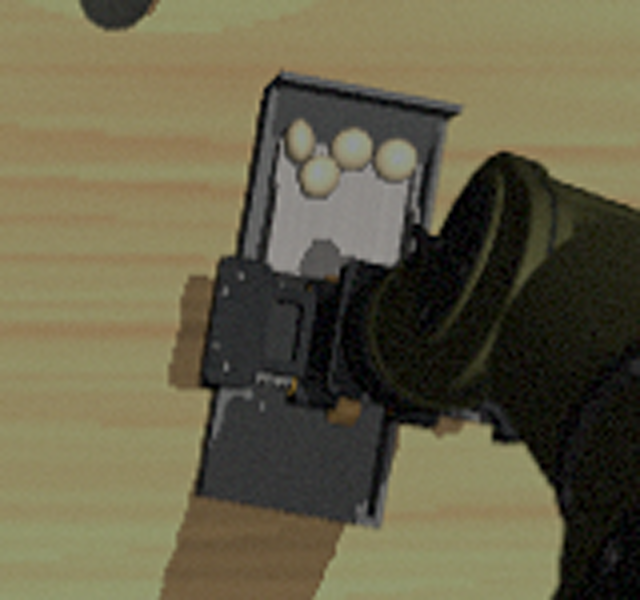

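View pics/t5s.png

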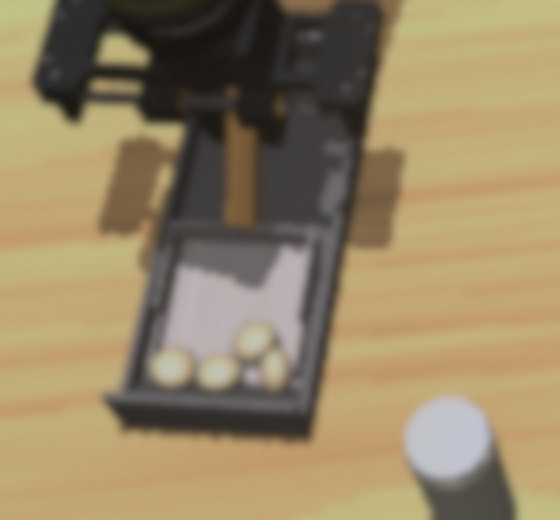

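Run:
```python
from fit2 import *
import pickle
np.set_printoptions(precision=2,suppress=True)
s,p,M=st();h=heading(M);D=[]
for cam in('top','scene'):
    c=proj(cam,scoop_at(p,h)([[0,0,0]]))[0]
    for d in r.cut_out('scoop',cam):
        l,t,rr,b=d['rect'];print(cam,d['score'],d['rect'],d['pixels'].sum())
        if l<c[0]<rr and t<c[1]<b and d['pixels'].sum()<3000: D.append((cam,d['pixels']));break
pickle.dump(D,open('d3.pkl','wb'))
im=r.snapshot('top')[:,:,::-1];
f=scoop_at(p,h);f2=scoop_at(p,h,3,)
save(im,'o1',(330,110,430,200),6,'top',[f(P) for P in PAN]+[place(np.array([[.1,-.051,.005],[.1,.051,.005],[.125,.051,.03],[.125,-.051,.03]]),[.565,-.243,-.178])])
im=r.snapshot('scene')[:,:,::-1];
save(im,'o1s',(110,220,230,320),6,'scene',[f(P) for P in PAN]+[place(np.array([[.1,-.051,.005],[.1,.051,.005],[.125,.051,.03],[.125,-.051,.03]]),[.565,-.243,-.178])])
for sub in (D[:1],D[1:]):
  if sub: print(*fitpose(sub,p,h))
```

```text
top 0.87 [363.8, 145.5, 403.4, 215.1] 974
scene 0.6 [147.3, 226.7, 190.0, 299.4] 1494
[-2.47 21.59 30.1  -4.62] 0.2934673869547819
[-5.24 24.45  8.58 -4.02] 0.15685444618445
```

View pics/o1.png

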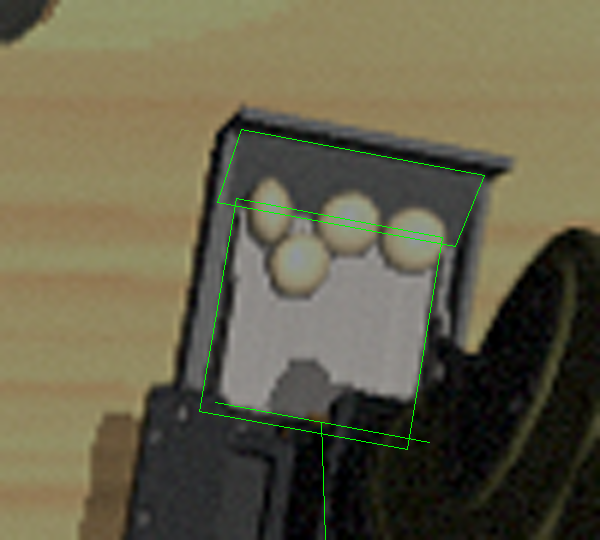

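View pics/o1s.png

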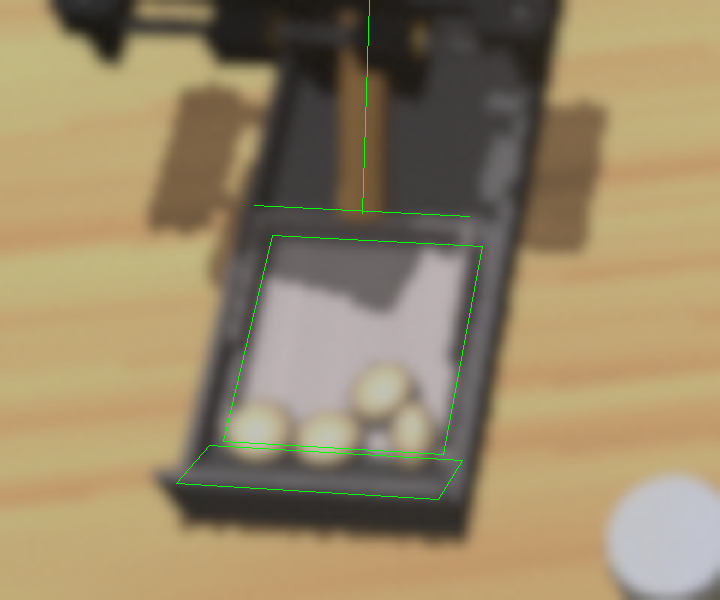

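```bash
python3 -m jog '[[0,-0.002,-0.003,0,1],[0,-0.003,-0.004,0,1],[0,-0.003,-0.004,0,1],[0,-0.003,-0.004,0,1],[0,0,0,0,1]]' 60
python3 - <<'E'
from fit2 import *
plan([.3997,-.2132,.050],-10.2)
s,p,M=st();f=scoop_at(p,heading(M));L=[f(P) for P in PAN]
snap('top','t6',(330,110,430,200),6,L)
snap('scene','t6s',(110,220,230,320),6,L)
E
```

```text
clock: 12.1
tool_pos: [0.5328, -0.236, 0.072]
eef_rot: [-0.641, 0.768, 0.009, -0.007]
contact_force: [-15.8, 2.8, 4.8]
opening: 0.195
clock 12.1 pos [ 0.5328 -0.236   0.072 ] head -10.28 op 0.195 F [-15.8   2.8   4.8] tilt [-0.0225  0.0057]
yaw total -0.0002
world d [-0.1331  0.0228 -0.022 ] tool shift [0.0011 0.1345 0.0251]
```

View pics/t6.png

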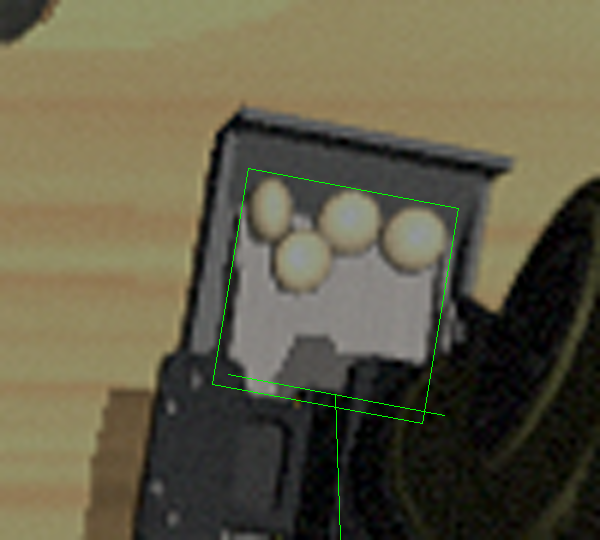

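View pics/t6s.png

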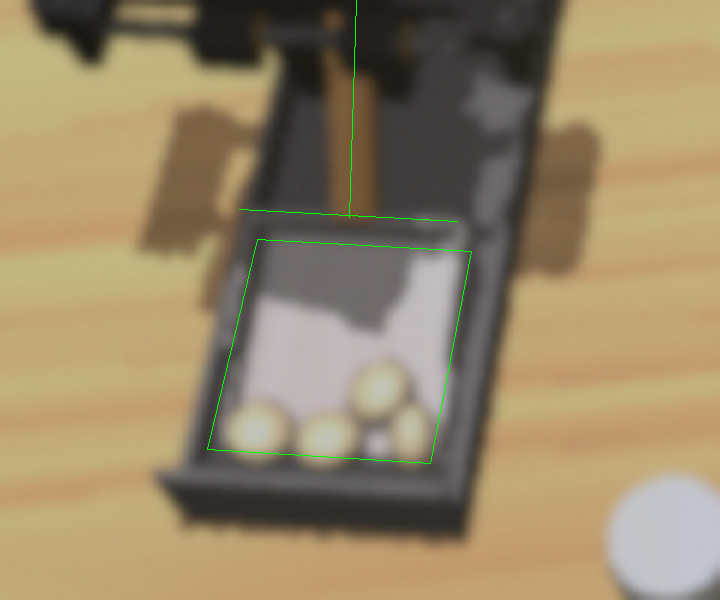

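```bash
python3 -m jog '[[0,0.004,0.003,0,1],[0,0.004,0.004,0,1],[0,0.004,0.005,0,1],[0,0.003,0.005,0,1],[0,0.002,0.005,0,1],[0,0.001,0.003,0,1],[0,0,0.001,0,1],[0,0,0,0,1]]' 60
python3 - <<'E'
from fit2 import *
plan([.3997,-.2132,.050],-10.2)
s,p,M=st();f=scoop_at(p,heading(M));L=[f(P) for P in PAN]
snap('top','t7',(330,110,430,200),6,L)
snap('scene','t7s',(110,220,230,320),6,L)
E
```

```text
clock: 13.0
tool_pos: [0.5211, -0.234, 0.0488]
eef_rot: [-0.641, 0.767, 0.004, -0.003]
contact_force: [-10.9, 4.3, 21.5]
opening: 0.191
clock 13.0 pos [ 0.5211 -0.234   0.0488] head -10.25 op 0.191 F [-10.9   4.3  21.5] tilt [-0.0092  0.0021]
yaw total -0.0001
world d [-0.1214  0.0208  0.0012] tool shift [ 0.0011  0.1232 -0.    ]
```

View pics/t7.png

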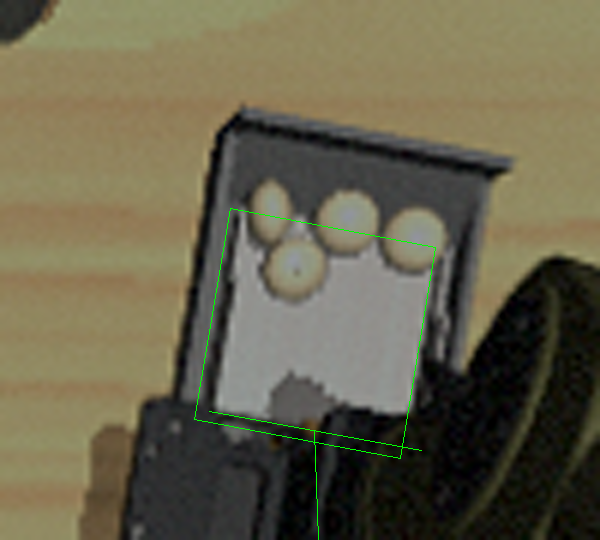

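View pics/t7s.png

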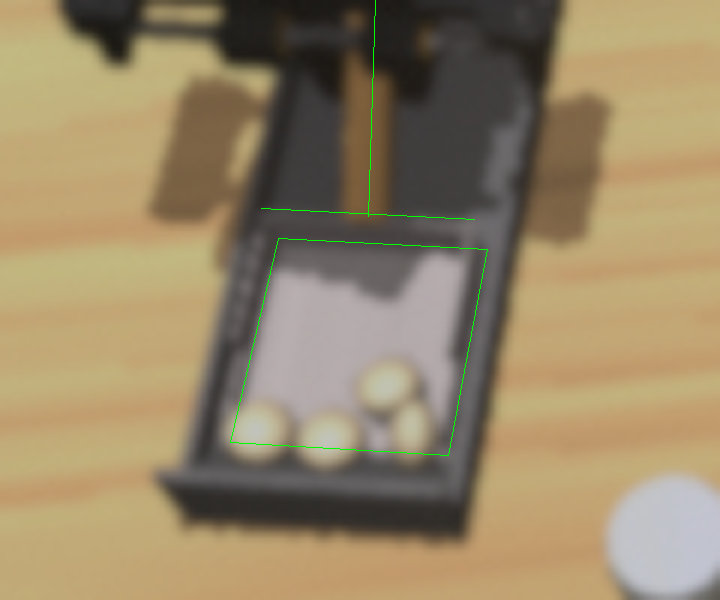

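```bash
python3 -m jog '[[0,0.003,-0.001,0,1],[0,0,-0.002,0,1],[0,0,-0.003,0,1],[0,-0.001,-0.002,0,1],[0,-0.001,-0.002,0,1],[0,0,0,0,1]]' 60
python3 - <<'E'
from fit2 import *
plan([.3997,-.2132,.050],-10.2)
s,p,M=st();f=scoop_at(p,heading(M));L=[f(P) for P in PAN]
snap('top','t8',(330,110,430,200),6,L)
snap('scene','t8s',(110,220,230,320),6,L)
E
```

```text
clock: 13.7
tool_pos: [0.5259, -0.2346, 0.0578]
eef_rot: [-0.642, 0.767, -0.0, 0.0]
contact_force: [0.1, -0.2, -2.0]
opening: 0.195
clock 13.7 pos [ 0.5259 -0.2346  0.0578] head -10.17 op 0.195 F [ 0.1 -0.2 -2. ] tilt [ 0.0008 -0.0001]
yaw total 0.0001
world d [-0.1262  0.0214 -0.0078] tool shift [0.0013 0.128  0.0077]
```

View pics/t8.png

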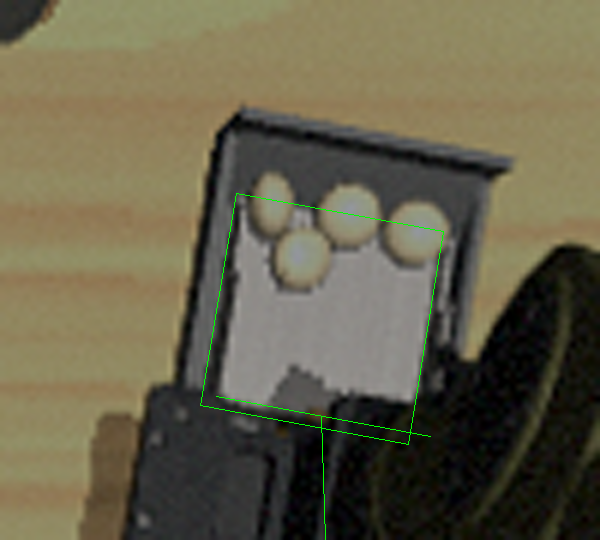

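View pics/t8s.png

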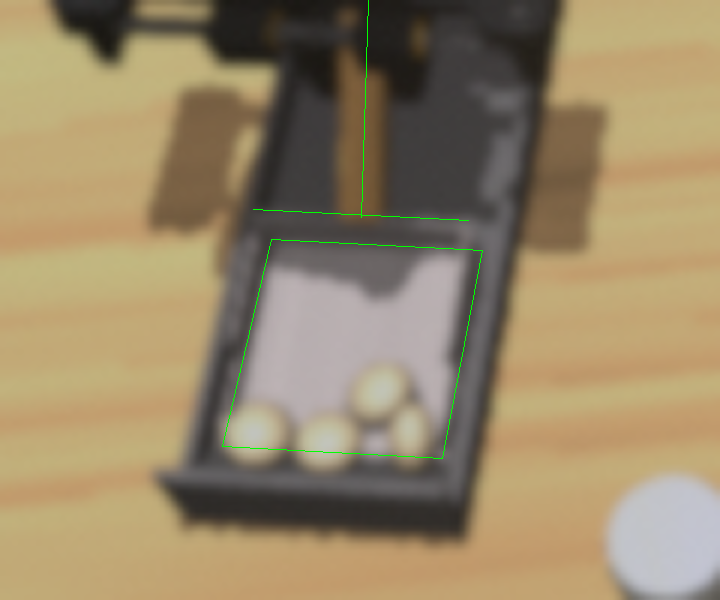

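```bash
python3 -m jog '[[0,-0.003,0,0,1],[0,-0.002,0,0,1],[0,-0.002,-0.002,0,1],[0,-0.002,-0.002,0,1],[0,0,0,0,1]]' 60
python3 - <<'E'
from fit2 import *
plan([.3997,-.2132,.050],-10.2)
s,p,M=st();f=scoop_at(p,heading(M));L=[f(P) for P in PAN]
snap('top','t9',(330,110,430,200),6,L)
E
```

```text
clock: 14.3
tool_pos: [0.5281, -0.2351, 0.0608]
eef_rot: [-0.641, 0.767, 0.005, -0.004]
contact_force: [-9.2, 1.5, 1.3]
opening: 0.194
clock 14.3 pos [ 0.5281 -0.2351  0.0608] head -10.23 op 0.194 F [-9.2  1.5  1.3] tilt [-0.0124  0.0032]
yaw total -0.0001
world d [-0.1284  0.0219 -0.0108] tool shift [0.0012 0.1301 0.0124]
```

View pics/t9.png

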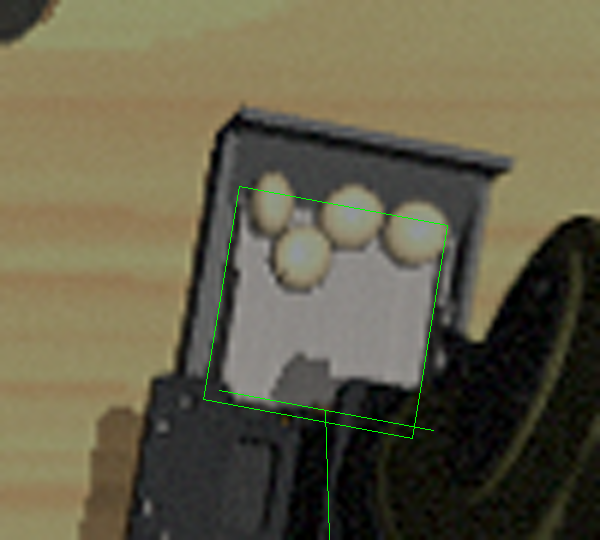

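Run:
```python
from fit2 import *
a=r.snapshot('top')[130:180,360:410,::-1];b=r.snapshot('scene')[262:308,138:190,::-1]
a=cv2.resize(a,(500,500),interpolation=cv2.INTER_CUBIC);b=cv2.resize(b,None,fx=5.7,fy=5.7,interpolation=cv2.INTER_CUBIC)
o=np.zeros((500,800,3),np.uint8);o[:,:500]=a;o[:b.shape[0],502:502+b.shape[1]]=b[:,:298]
cv2.imwrite('pics/z1.png',cv2.convertScaleAbs(o,alpha=1.5))
print(r.get_state()['clock'])
```

```text
14.45
```

View pics/z1.png

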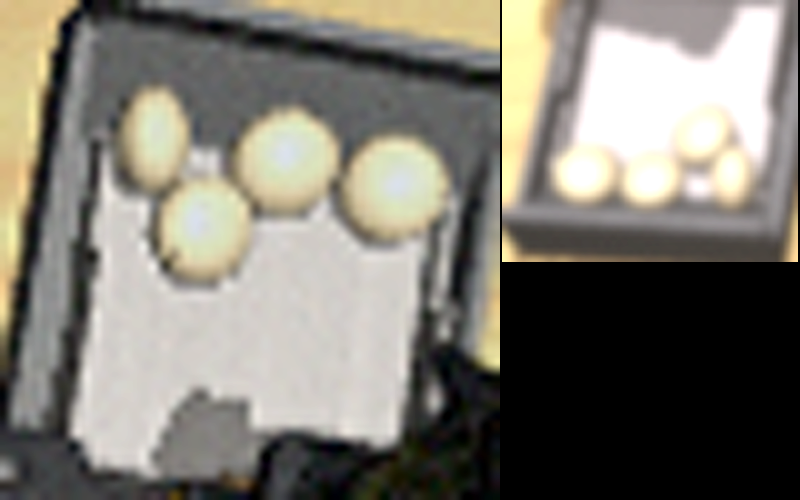

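Run:
```python
from fit2 import *
np.set_printoptions(precision=1,suppress=True)
T=np.array([.565,-.243]);c,s=np.cos(-.178),np.sin(-.178)
def tr(X): d=X[:2]-T;return np.array([c*d[0]+s*d[1],-s*d[0]+c*d[1],X[2]])*1e3
for z in(.005,.008,.011,.014,.018,.022):
    print(z,'top',tr(unproj('top',[(380.5,145.2)],z)[0]),'left',tr(unproj('top',[(370,144)],z)[0]),'scene',tr(unproj('scene',[(172.5,296)],z)[0]))
f=scoop_at(st()[1],heading(st()[2]))
for y in(.044,.02): print('pred lip',tr(f([[.045,y,.0]])[0]))
```

```text
0.005 top [102.1  13.6   5. ] left [100.2  40.2   5. ] scene [101.2  17.    5. ]
0.008 top [101.3  14.3   8. ] left [99.4 40.8  8. ] scene [102.3  18.    8. ]
0.011 top [100.6  14.9  11. ] left [98.7 41.4 11. ] scene [103.4  18.9  11. ]
0.014 top [99.8 15.6 14. ] left [97.9 42.  14. ] scene [104.4  19.8  14. ]
0.018 top [98.8 16.5 18. ] left [96.9 42.8 18. ] scene [105.9  21.   18. ]
0.022 top [97.8 17.5 22. ] left [95.9 43.7 22. ] scene [107.3  22.2  22. ]
pred lip [105.3  45.2  16.6]
pred lip [105.2  21.2  16.6]
```

Run:
```python
from fit2 import *
np.set_printoptions(precision=1,suppress=True)
T=np.array([.565,-.243]);c,s=np.cos(-.178),np.sin(-.178)
def tr(X): d=X[:2]-T;return np.array([c*d[0]+s*d[1],-s*d[0]+c*d[1],X[2]])*1e3
for u in((350,220),(412,238),(297,267),(270,212)):
  print([tr(unproj('top',[(u[0]/6+330-.4,u[1]/6+110-.4)],z)[0]) for z in(.016,.022)])
```

```text
[array([100.1,  -2.7,  16. ]), array([98.6, -1.2, 22. ])]
[array([ 97.5, -29.5,  16. ]), array([ 96. , -27.8,  22. ])]
[array([76.7, 15.9, 16. ]), array([75.3, 17.3, 22. ])]
[array([97.2, 30.7, 16. ]), array([95.7, 32. , 22. ])]
```

```bash
python3 -m jog '[[0,0.003,0.003,0,1],[0,0.003,0.004,0,1],[0,0.001,0.004,0,1],[0,0,0.003,0,1],[0,0,0.001,0,1],[0,-0.002,0,0,1],[0,-0.001,0,0,1],[0,0,0,0,1]]' 60
python3 - <<'E'
from fit2 import *
plan([.3997,-.2132,.050],-10.2)
a=r.snapshot('top')[130:180,360:410,::-1]
a=cv2.resize(a,(500,500),interpolation=cv2.INTER_CUBIC)
cv2.imwrite('pics/z2.png',cv2.convertScaleAbs(a,alpha=1.5))
E
```

```text
clock: 15.25
tool_pos: [0.5227, -0.2342, 0.0477]
eef_rot: [-0.641, 0.768, 0.006, -0.004]
contact_force: [-15.5, 4.2, 21.5]
opening: 0.194
clock 15.25 pos [ 0.5227 -0.2342  0.0477] head -10.26 op 0.194 F [-15.5   4.2  21.5] tilt [-0.0142  0.0035]
yaw total -0.0002
world d [-0.123   0.021   0.0023] tool shift [ 0.0011  0.1248 -0.0005]
```

View pics/z2.png

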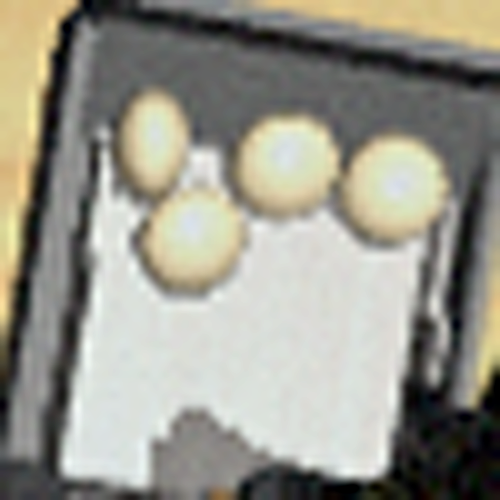

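```bash
python3 -m jog '[[0,0.003,-0.001,0,1],[0,0.003,-0.001,0,1],[0,0,0,0,1]]' 60
python3 -c "
from h import *
plan([.3997,-.2132,.050],-10.2)"
```

```text
clock: 15.6
tool_pos: [0.5232, -0.2344, 0.049]
eef_rot: [-0.641, 0.767, 0.001, -0.001]
contact_force: [-5.1, 0.1, 3.9]
opening: 0.195
clock 15.6 pos [ 0.5232 -0.2344  0.049 ] head -10.21 op 0.195 F [-5.1  0.1  3.9] tilt [-0.0018  0.0003]
yaw total -0.0
world d [-0.1235  0.0212  0.001 ] tool shift [ 0.001   0.1253 -0.0008]
```

```bash
python3 -m jog '[[0,0.001,-0.001,0,1],[0,0.001,-0.002,0,1],[0,0,-0.002,0,1],[0,-0.001,-0.002,0,1],[0,0,0,0,1]]' 60
python3 - <<'E'
from fit2 import *
plan([.3997,-.2132,.050],-10.2)
a=r.snapshot('top')[130:180,360:410,::-1];b=r.snapshot('scene')[262:308,138:190,::-1]
a=cv2.resize(a,(500,500),interpolation=cv2.INTER_CUBIC);b=cv2.resize(b,None,fx=5.7,fy=5.7,interpolation=cv2.INTER_CUBIC)
o=np.zeros((500,800,3),np.uint8);o[:,:500]=a;o[:b.shape[0],502:502+b.shape[1]]=b[:,:298]
cv2.imwrite('pics/z3.png',cv2.convertScaleAbs(o,alpha=1.5))
E
```

```text
clock: 16.1
tool_pos: [0.5241, -0.2343, 0.0559]
eef_rot: [-0.642, 0.767, -0.001, 0.0]
contact_force: [0.4, 0.4, -1.7]
opening: 0.194
clock 16.1 pos [ 0.5241 -0.2343  0.0559] head -10.17 op 0.194 F [ 0.4  0.4 -1.7] tilt [ 0.0013 -0.0004]
yaw total 0.0001
world d [-0.1244  0.0211 -0.0059] tool shift [0.0012 0.1262 0.0058]
```

View pics/z3.png

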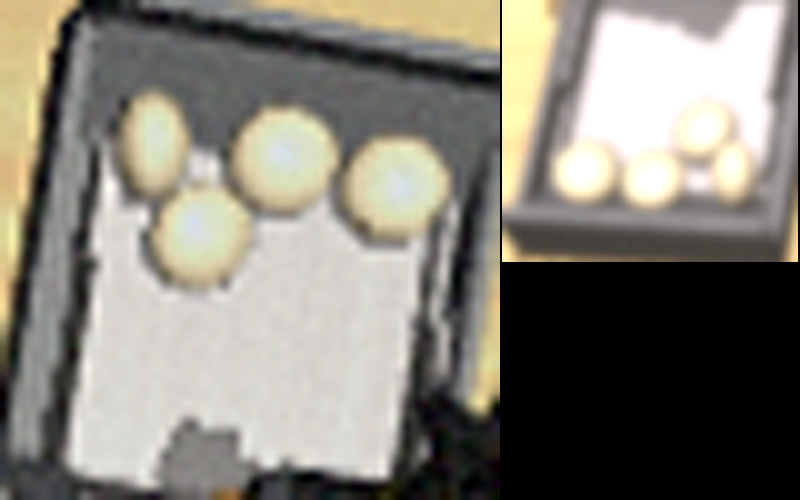

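```bash
python3 -m jog '[[0,-0.002,-0.002,0,1],[0,-0.002,-0.002,0,1],[0,-0.002,-0.002,0,1],[0,-0.002,-0.002,0,1],[0,-0.001,-0.002,0,1],[0,-0.001,-0.002,0,1],[0,0,0,0,1]]' 60
python3 - <<'E'
from fit2 import *
plan([.3997,-.2132,.050],-10.2)
a=r.snapshot('top')[130:180,360:410,::-1];b=r.snapshot('scene')[262:308,138:190,::-1]
a=cv2.resize(a,(500,500),interpolation=cv2.INTER_CUBIC);b=cv2.resize(b,None,fx=5.7,fy=5.7,interpolation=cv2.INTER_CUBIC)
o=np.zeros((500,800,3),np.uint8);o[:,:500]=a;o[:b.shape[0],502:502+b.shape[1]]=b[:,:298]
cv2.imwrite('pics/z4.png',cv2.convertScaleAbs(o,alpha=1.5))
E
```

```text
clock: 16.9
tool_pos: [0.5335, -0.2361, 0.0681]
eef_rot: [-0.642, 0.767, -0.0, 0.0]
contact_force: [-0.4, -0.5, -1.9]
opening: 0.19
clock 16.9 pos [ 0.5335 -0.2361  0.0681] head -10.19 op 0.19 F [-0.4 -0.5 -1.9] tilt [ 0.0007 -0.0003]
yaw total 0.0
world d [-0.1338  0.0229 -0.0181] tool shift [0.0011 0.1357 0.018 ]
```

View pics/z4.png

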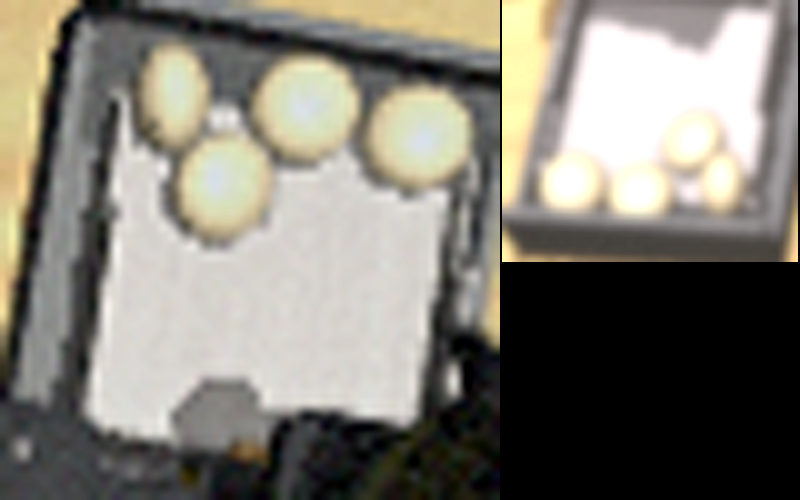

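```bash
python3 -m jog '[[0,-0.001,-0.002,0,1],[0,-0.001,-0.002,0,1],[0,-0.001,-0.002,0,1],[0,-0.001,-0.002,0,1],[0,-0.001,-0.002,0,1],[0,-0.002,-0.001,0,1],[0,-0.002,0,0,1],[0,0,0,0,1]]' 60
python3 - <<'E'
from fit2 import *
plan([.3997,-.2132,.050],-10.2)
a=r.snapshot('top')[130:180,360:410,::-1];b=r.snapshot('scene')[262:308,138:190,::-1]
a=cv2.resize(a,(500,500),interpolation=cv2.INTER_CUBIC);b=cv2.resize(b,None,fx=5.7,fy=5.7,interpolation=cv2.INTER_CUBIC)
o=np.zeros((500,800,3),np.uint8);o[:,:500]=a;o[:b.shape[0],502:502+b.shape[1]]=b[:,:298]
cv2.imwrite('pics/z5.png',cv2.convertScaleAbs(o,alpha=1.5))
E
```

```text
clock: 17.8
tool_pos: [0.5425, -0.2376, 0.0788]
eef_rot: [-0.642, 0.767, -0.0, 0.0]
contact_force: [-0.4, 0.5, -1.6]
opening: 0.194
clock 17.8 pos [ 0.5425 -0.2376  0.0788] head -10.18 op 0.194 F [-0.4  0.5 -1.6] tilt [ 0.0006 -0.0002]
yaw total 0.0001
world d [-0.1428  0.0244 -0.0288] tool shift [0.0012 0.1449 0.0287]
```

View pics/z5.png

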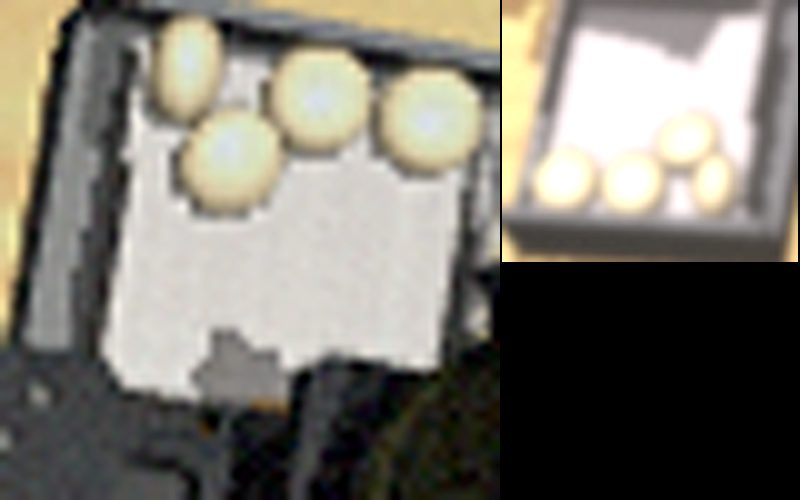

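```bash
python3 -m jog '[[0,-0.002,-0.001,0,1],[0,-0.002,0,0,1],[0,0,0,0,1]]' 60
python3 - <<'E'
from fit2 import *
plan([.3997,-.2132,.050],-10.2)
a=r.snapshot('top')[130:180,360:410,::-1]
a=cv2.resize(a,(500,500),interpolation=cv2.INTER_CUBIC)
cv2.imwrite('pics/z6.png',cv2.convertScaleAbs(a,alpha=1.5))
E
```

```text
clock: 18.2
tool_pos: [0.5464, -0.2384, 0.0797]
eef_rot: [-0.642, 0.767, -0.0, 0.0]
contact_force: [-0.2, 1.1, -2.4]
opening: 0.193
clock 18.2 pos [ 0.5464 -0.2384  0.0797] head -10.18 op 0.193 F [-0.2  1.1 -2.4] tilt [ 0.0005 -0.0002]
yaw total 0.0001
world d [-0.1467  0.0252 -0.0297] tool shift [0.0012 0.1488 0.0297]
```

View pics/z6.png

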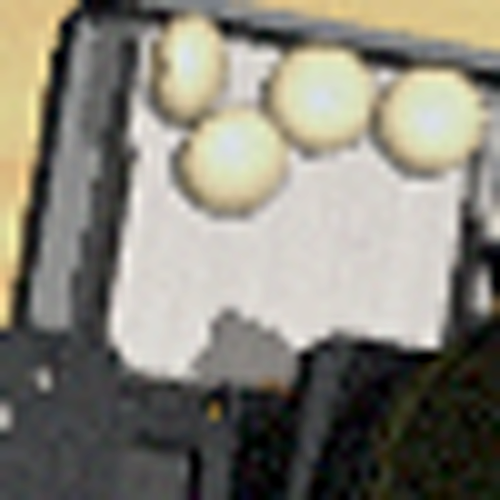

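```bash
python3 -m jog '[[0,0,-0.003,0,1],[0,0,-0.006,0,1],[0,0,-0.01,0,1],[0,0.001,-0.012,0,1],[0,0.002,-0.014,0,1],[0,0.002,-0.014,0,1],[0,0.002,-0.012,0,1],[0,0.001,-0.008,0,1],[0,0,-0.004,0,1],[0,0,0,0,1]]' 60
python3 - <<'E'
from fit2 import *
plan([.3997,-.2132,.050],-10.2)
s,p,M=st();f=scoop_at(p,heading(M));L=[f(P) for P in PAN]
snap('top','t10',(320,90,440,190),5,L)
snap('scene','t10s',(110,200,260,320),5,L)
E
```

```text
clock: 19.25
tool_pos: [0.5384, -0.237, 0.1633]
eef_rot: [-0.642, 0.767, -0.0, 0.0]
contact_force: [-0.3, -0.9, -2.9]
opening: 0.192
clock 19.25 pos [ 0.5384 -0.237   0.1633] head -10.18 op 0.192 F [-0.3 -0.9 -2.9] tilt [ 0.001  -0.0004]
yaw total 0.0
world d [-0.1387  0.0238 -0.1133] tool shift [0.0011 0.1408 0.1132]
```

View pics/t10.png

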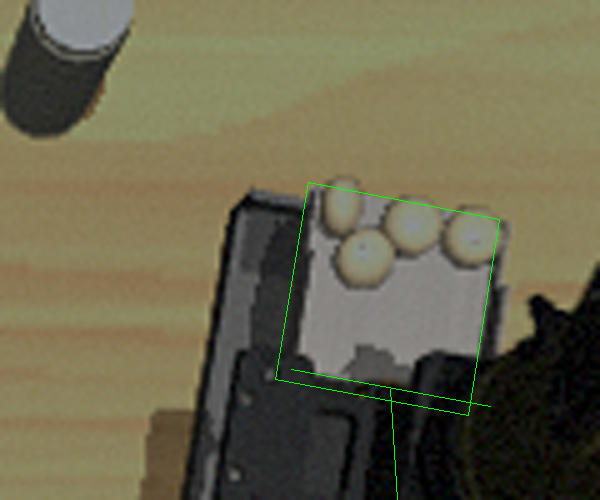

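View pics/t10s.png

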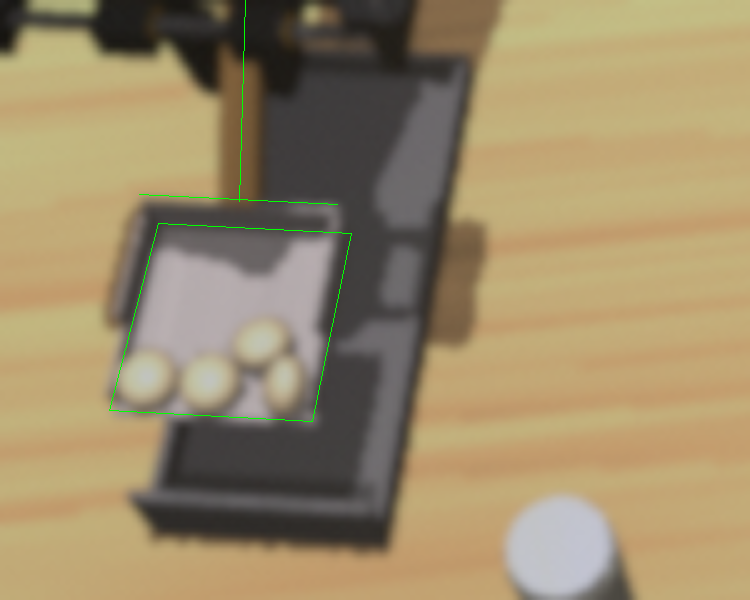

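Run:
```python
from fit2 import *
plan([.45,0.02,.178])
print(st()[0]['q'].round(2))
```

```text
clock 19.35 pos [ 0.5378 -0.2367  0.1624] head -10.18 op 0.193 F [-0.1  0.2 -2.1] tilt [-0.0007  0.0003]
world d [-0.0878  0.2567  0.0156] tool shift [-0.2372  0.1319 -0.0155]
[ 0.33  0.74  0.01  1.76 -0.01  0.65 -1.4 ]
```

```bash
python3 -m jog '[[-0.004,0.002,-0.001,0,1],[-0.01,0.005,-0.002,0,1],[-0.016,0.009,-0.002,0,1],[-0.022,0.012,-0.002,0,1],[-0.025,0.014,-0.002,0,1],[-0.026,0.015,-0.002,0,1],[-0.026,0.015,-0.002,0,1],[-0.026,0.015,-0.002,0,1],[-0.025,0.014,-0.001,0,1],[-0.022,0.012,0,0,1],[-0.016,0.009,0,0,1],[-0.01,0.006,0,0,1],[-0.006,0.003,0,0,1],[-0.003,0.001,0,0,1],[0,0,0,-0.004,1],[0,0,0,-0.008,1],[0,0,0,-0.013,1],[0,0,0,-0.016,1],[0,0,0,-0.016,1],[0,0,0,-0.016,1]]' 60
python3 -m jog '[[0,0,0,-0.016,1],[0,0,0,-0.016,1],[0,0,0,-0.016,1],[0,0,0,-0.016,1],[0,0,0,-0.016,1],[0,0,0,-0.016,1],[0,0,0,-0.016,1],[0,0,0,-0.016,1],[0,0,0,-0.016,1],[0,0,0,-0.013,1],[0,0,0,-0.009,1],[0,0,0,-0.005,1],[0,0,0,-0.003,1],[0,0,0,0,1]]' 60
python3 - <<'E'
from fit2 import *
plan([.445,0.14,.178],83)
s,p,M=st();f=scoop_at(p,heading(M));L=[f(P) for P in PAN]
snap('top','t11',(190,150,330,250),5,L)
snap('scene','t11s',(230,130,380,250),5,L)
E
```

```text
clock: 21.35
tool_pos: [0.4505, 0.0185, 0.1787]
eef_rot: [0.8, -0.6, 0.0, 0.0]
contact_force: [0.1, -0.1, -2.5]
opening: 0.195
clock: 22.75
tool_pos: [0.4502, 0.0192, 0.1787]
eef_rot: [0.995, -0.099, 0.0, 0.0]
contact_force: [0.0, 0.4, -1.3]
opening: 0.198
clock 22.75 pos [0.4502 0.0192 0.1787] head 78.69 op 0.198 F [ 0.   0.4 -1.3] tilt [ 0.0002 -0.0002]
yaw total -0.012
world d [-0.0052  0.1208 -0.0007] tool shift [-0.0199 -0.1192  0.0007]
```

View pics/t11.png

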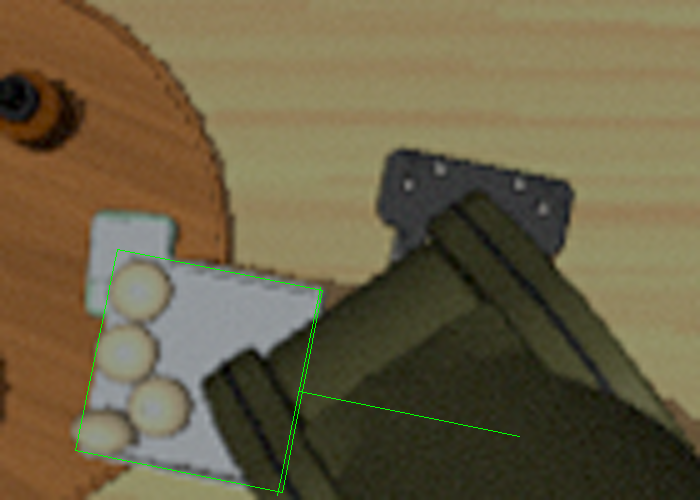

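View pics/t11s.png

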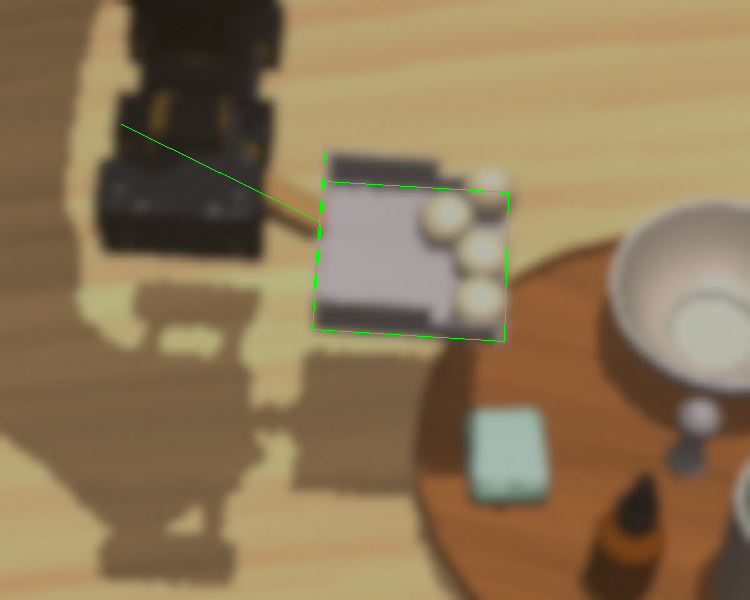

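```bash
python3 -c "
from h import *
plan([.4495,.161,.1787],83)"
python3 -m jog '[[0,0,0,-0.003,1],[0,0,0,-0.006,1],[0,0,0,-0.003,1],[0,0,0,0,1]]' 60
python3 -c "
from h import *
plan([.4495,.161,.1787])"
```

```text
clock 22.85 pos [0.4502 0.0195 0.1787] head 78.69 op 0.195 F [-0.1 -1.1 -2. ] tilt [ 0.0002 -0.0002]
yaw total -0.012
world d [-0.0007  0.1415 -0.    ] tool shift [-0.0179 -0.1403 -0.    ]
clock: 23.25
tool_pos: [0.45, 0.0197, 0.1787]
eef_rot: [0.998, -0.06, -0.0, -0.0]
contact_force: [0.8, 0.8, -1.9]
opening: 0.193
clock 23.25 pos [0.45   0.0197 0.1787] head 83.1 op 0.193 F [ 0.8  0.8 -1.9] tilt [-0.0001  0.    ]
world d [-0.0005  0.1413  0.    ] tool shift [-0.0175 -0.1402 -0.    ]
```

```bash
python3 -m jog '[[-0.001,-0.003,0,0,1],[-0.001,-0.006,0,0,1],[-0.001,-0.009,0,0,1],[-0.002,-0.012,0,0,1],[-0.002,-0.014,0,0,1],[-0.002,-0.015,0,0,1],[-0.002,-0.015,0,0,1],[-0.002,-0.015,0,0,1],[-0.002,-0.014,0,0,1],[-0.001,-0.012,0,0,1],[-0.001,-0.01,0,0,1],[0,-0.007,0,0,1],[0,-0.005,0,0,1],[0,-0.003,0,0,1],[0,0,0,0,1]]' 60
python3 - <<'E'
from fit2 import *
plan([.4495,0.161,.178],83)
s,p,M=st();f=scoop_at(p,heading(M),3);L=[f(P) for P in PAN]
snap('top','t12',(110,150,270,265),4.5,L)
snap('scene','t12s',(280,120,430,240),5,L)
E
```

```text
clock: 24.75
tool_pos: [0.4502, 0.1608, 0.1787]
eef_rot: [0.998, -0.061, 0.0, 0.0]
contact_force: [-0.2, 0.0, -1.8]
opening: 0.194
clock 24.75 pos [0.4502 0.1608 0.1787] head 83.05 op 0.194 F [-0.2  0.  -1.8] tilt [ 0.0001 -0.0001]
yaw total 0.0001
world d [-0.0007  0.0002 -0.0007] tool shift [-0.0008 -0.0001  0.0007]
```

View pics/t12.png

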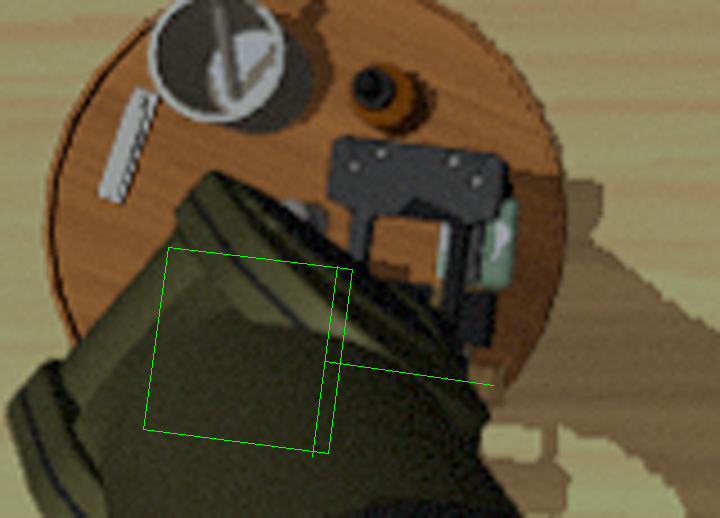

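View pics/t12s.png

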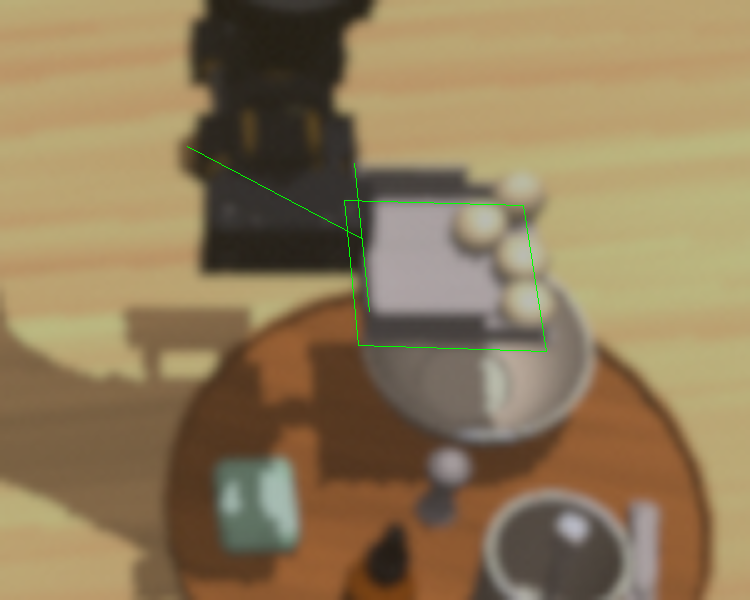

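```bash
cat > pit.py <<'E'
from fit2 import *
import sys
np.set_printoptions(precision=2,suppress=True)
def pitch(name,crop=(280,120,430,240)):
    s,p,M=st();h=heading(M)
    im=r.snapshot('scene')[:,:,::-1]
    L=r.cut_out('scoop','scene');f=scoop_at(p,h);c=proj('scene',f([[0,0,0.01]]))[0];out=None
    for d in L:
        l,t,rr,b=d['rect']
        if l-5<c[0]<rr+5 and t-5<c[1]<b+5 and d['pixels'].sum()<4000:
            best=min((fitpose([('scene',d['pixels'])],p,h,(0,v,0,0),free=(0,1,0,1)) for v in(0,10,22,35)),key=lambda a:a[1]);out=best;break
    print('pitch fit',out,'clock',s['clock'],'pos',p,'head',round(h,1),'F',s['contact_force'],'op',s['opening'])
    th=out[0][1] if out else 0
    f=scoop_at(p,h,th);print('lip',f([[.045,0,0]])[0].round(3))
    save(im,name,crop,5,'scene',[f(P) for P in PAN])
pitch(sys.argv[1])
E
python3 -m jog '[[0,0.003,0,0,1],[0,0.005,0,0,1],[0,0.005,0,0,1],[0,0.002,0,0,1],[0,0,0,0,1]]' 60
python3 pit.py p0
```

```text
clock: 25.35
tool_pos: [0.4482, 0.1451, 0.1787]
eef_rot: [0.998, -0.061, -0.0, 0.0]
contact_force: [-0.7, 1.3, -2.0]
opening: 0.191
pitch fit (array([0.  , 0.89, 0.  , 2.98]), np.float64(0.28065787005190423)) clock 25.35 pos [0.45 0.15 0.18] head 83.0 F [-0.66  1.32 -1.99] op 0.19125127273753004
lip [0.47 0.29 0.13]
```

View pics/p0.png

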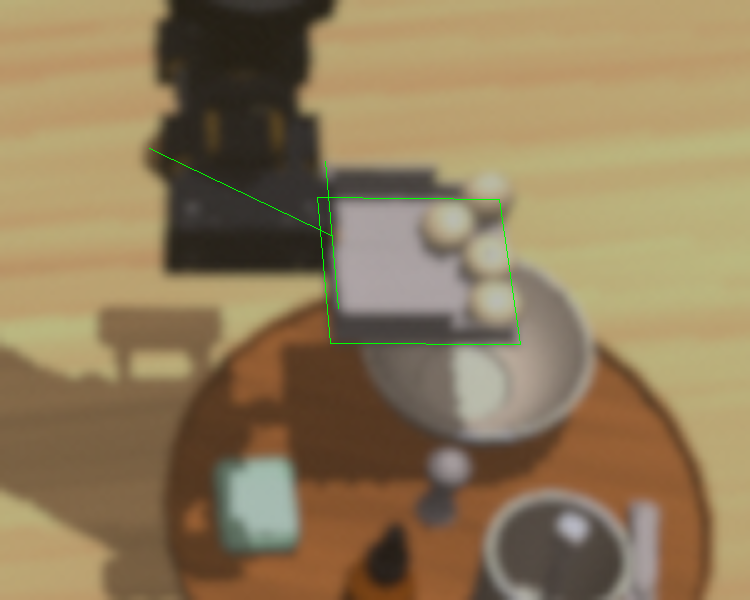

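```bash
python3 -m jog '[[0,0,0,0,1],[0,0,0,0,1]]' 35; python3 pit.py p1
```

```text
clock: 25.65
tool_pos: [0.4483, 0.1461, 0.1787]
eef_rot: [0.998, -0.06, 0.0, -0.0]
contact_force: [0.4, 0.0, -2.2]
opening: 0.196Traceback (most recent call last):
  File "pit.py", line 16, in <module>
    pitch(sys.argv[1])
    ~~~~~^^^^^^^^^^^^^
  File "pit.py", line 11, in pitch
    best=min((fitpose([('scene',d['pixels'])],p,h,(0,v,0,0),free=(0,1,0,1)) for v in(0,10,22,35)),key=lambda a:a[1]);out=best;break
  File "pit.py", line 11, in <genexpr>
    best=min((fitpose([('scene',d['pixels'])],p,h,(0,v,0,0),free=(0,1,0,1)) for v in(0,10,22,35)),key=lambda a:a[1]);out=best;break
              ~~~~~~~^^^^^^^^^^^^^^^^^^^^^^^^^^^^^^^^^^^^^^^^^^^^^^^^^^^^^^
  File "fit2.py", line 26, in fitpose
    b=minimize(f,np.zeros(4),method='Nelder-Mead',options=dict(initial_simplex=sx,xatol=.05,fatol=1e-4))
    res = _minimize_neldermead(fun, x0, args, callback, bounds=bounds,
                               **options)
    fxr = func(xr)
    fx = function(np.copy(x), *(wrapper_args + args))
  File "fit2.py", line 23, in f
    R=rend(c,parts(v))&roi;e+=1-(R&M).sum()/(R|M).sum()
      ~~~~^^^^^^^^^^^^
  File "fit2.py", line 5, in rend
    u=(proj(cam,P)+.5)*S-.5
       ~~~~^^^^^^^
  File "h.py", line 10, in proj
    c=r.get_calibration(cam);R=np.array(c['R']);t=np.array(c['t'])
ValueError: time passes only in moves, steps and waits
```

```bash
python3 -m jog '[[0,0,0,0,1],[0,0,0,0,1]]' 25; python3 pit.py p2
```

```text
clock: 25.95
tool_pos: [0.4483, 0.1459, 0.1787]
eef_rot: [0.998, -0.061, 0.0, 0.0]
contact_force: [0.2, -0.0, -1.9]
opening: 0.2
pitch fit (array([0.  , 1.13, 0.  , 2.78]), np.float64(0.3010786208616497)) clock 25.95 pos [0.45 0.15 0.18] head 83.1 F [ 0.16 -0.04 -1.85] op 0.19964405942027788
lip [0.47 0.29 0.13]
```

View pics/p2.png

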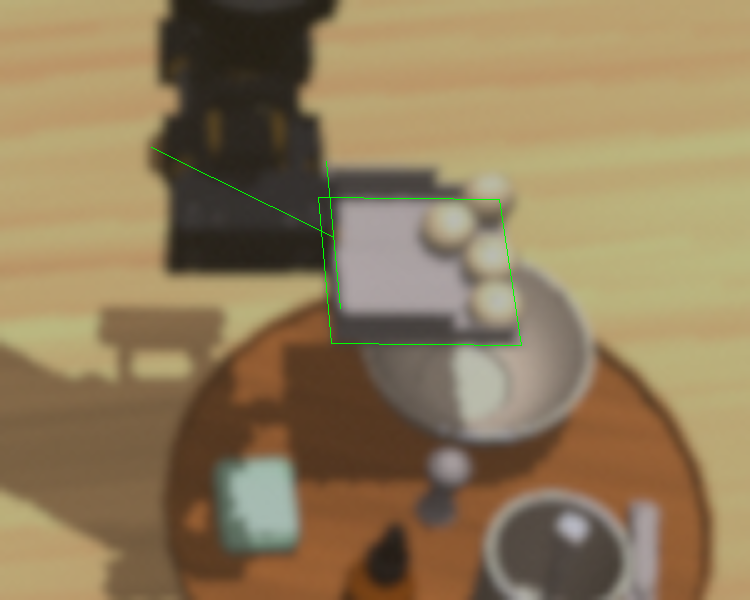

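```bash
sed -i 's/^def unproj/import functools\n_gc=r.get_calibration\n@functools.lru_cache(None)\ndef GC(c): return _gc(c)\ndef unproj/; s/c=r.get_calibration(cam)/c=GC(cam)/' h.py
python3 -m jog '[[0,0,0,0,1]]' 18; python3 pit.py p3; python3 -m jog '[[0,0,0,0,1]]' 14; python3 pit.py p4
```

```text
clock: 26.15
tool_pos: [0.4484, 0.146, 0.1787]
eef_rot: [0.998, -0.061, 0.0, -0.0]
contact_force: [-0.4, 0.3, -1.5]
opening: 0.201
pitch fit (array([ 0.  , 16.85,  0.  , 16.58]), np.float64(0.3470863954632255)) clock 26.15 pos [0.45 0.15 0.18] head 83.1 F [-0.43  0.3  -1.53] op 0.2009914424907815
lip [0.46 0.26 0.1 ]
clock: 26.35
tool_pos: [0.4482, 0.1457, 0.1787]
eef_rot: [0.998, -0.061, -0.0, 0.0]
contact_force: [0.5, -0.3, -3.3]
opening: 0.202
pitch fit (array([  0.  ,  26.87,   0.  , -16.38]), np.float64(0.2802771744751267)) clock 26.35 pos [0.45 0.15 0.18] head 83.0 F [ 0.52 -0.31 -3.31] op 0.20219107730705152
lip [0.46 0.24 0.08]
```

View pics/p4.png

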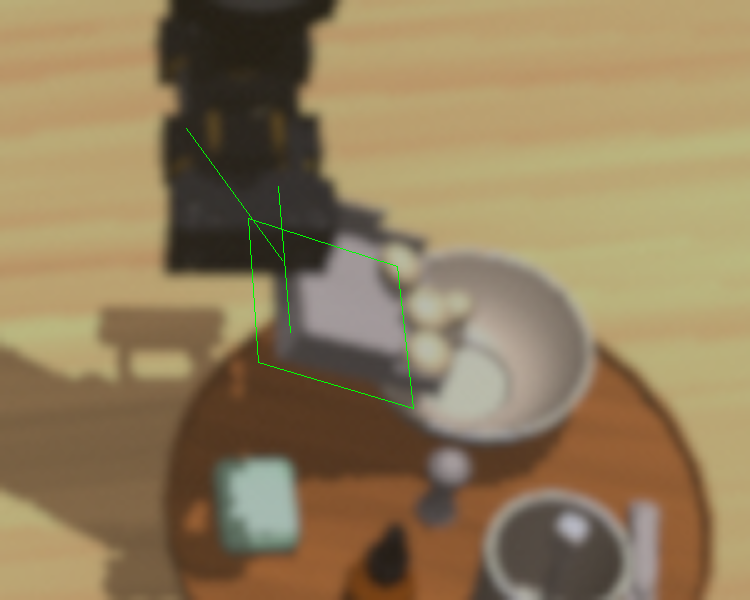

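```bash
python3 -m jog '[[0,-0.005,-0.002,0,1],[0,-0.006,-0.003,0,1],[0,-0.004,0,0,1]]' 60; python3 pit.py p5
```

```text
clock: 26.75
tool_pos: [0.4506, 0.1621, 0.1843]
eef_rot: [0.998, -0.06, 0.001, -0.001]
contact_force: [-0.3, 0.5, -0.7]
opening: 0.195
pitch fit (array([  0.  ,  21.25,   0.  , -32.1 ]), np.float64(0.25387473941810934)) clock 26.75 pos [0.45 0.16 0.18] head 83.1 F [-0.31  0.46 -0.72] op 0.19506303950382606
lip [0.46 0.27 0.09]
```

View pics/p5.png

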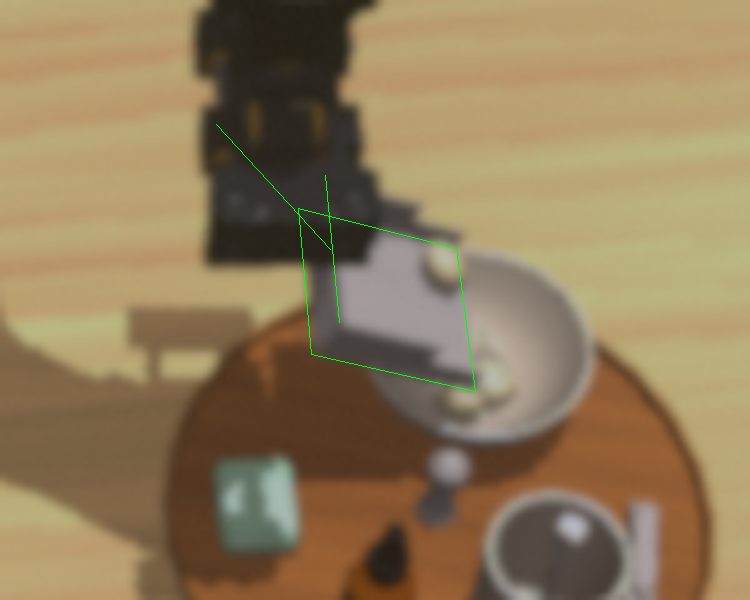

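```bash
python3 -m jog '[[0.003,-0.003,-0.005,0,1],[0.003,-0.003,-0.005,0,1],[0,0,-0.002,0,1],[0,0,0,0,1]]' 60; python3 -m jog '[[0,0,0,0,1]]' 15;  sed -i 's/free=(0,1,0,1)/free=(0,1,0,0)/' pit.py; python3 pit.py p6
```

```text
clock: 27.25
tool_pos: [0.4572, 0.166, 0.1961]
eef_rot: [0.998, -0.061, 0.0, -0.0]
contact_force: [-0.3, -0.6, -1.2]
opening: 0.196
clock: 27.35
tool_pos: [0.4567, 0.1657, 0.1957]
eef_rot: [0.998, -0.061, -0.0, 0.0]
contact_force: [1.3, -0.5, -1.5]
opening: 0.202
pitch fit (array([ 0.  , 21.47,  0.  ,  0.  ]), np.float64(0.2075061802382201)) clock 27.35 pos [0.46 0.17 0.2 ] head 83.0 F [ 1.27 -0.48 -1.51] op 0.20152209373517302
lip [0.47 0.28 0.1 ]
```

View pics/p6.png

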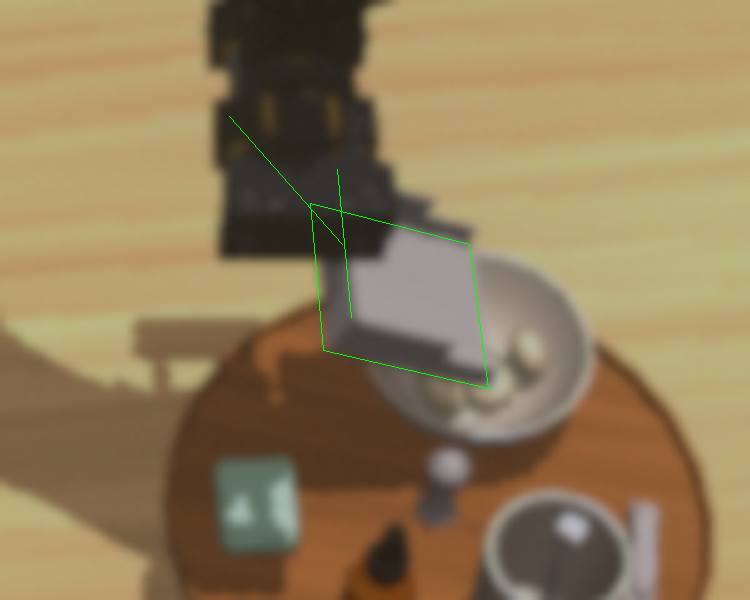

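```bash
python3 -m jog '[[0,0,-0.01,0,1],[0,0,-0.02,0,1],[0,0.01,-0.02,0,1],[0,0.02,-0.01,0,1],[0,0.025,0,0,1],[0,0.03,0,0,1],[0,0.03,0,0,1],[0,0.03,0,0,1],[0,0.025,0,0,1],[0,0.015,0,0,1],[0,0.005,0,0,1],[0,0,0,0,1]]' 60
python3 - <<'E'
from fit2 import *
plan([.45,0.0,.25],83)
snap('top','t13',(110,120,290,265),4.4)
snap('scene','t13s',(190,80,430,270),3.3)
E
```

```text
clock: 28.65
tool_pos: [0.4339, -0.0229, 0.2561]
eef_rot: [0.998, -0.061, 0.0, 0.0]
contact_force: [0.6, -0.8, -1.1]
opening: 0.194
clock 28.65 pos [ 0.4339 -0.0229  0.2561] head 82.99 op 0.194 F [ 0.6 -0.8 -1.1] tilt [ 0.0006 -0.0001]
yaw total -0.0
world d [ 0.0161  0.0229 -0.0061] tool shift [ 0.0132 -0.0247  0.0061]
```

View pics/t13.png

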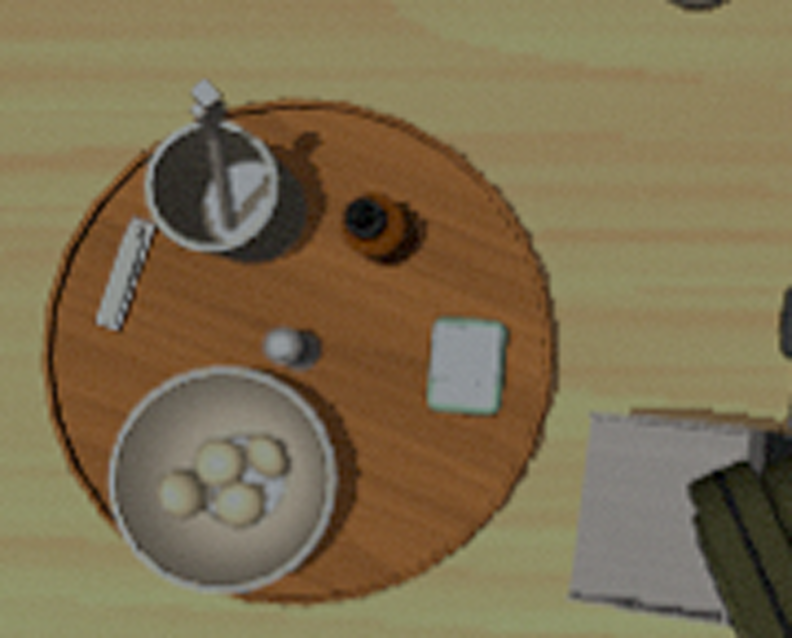

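View pics/t13s.png

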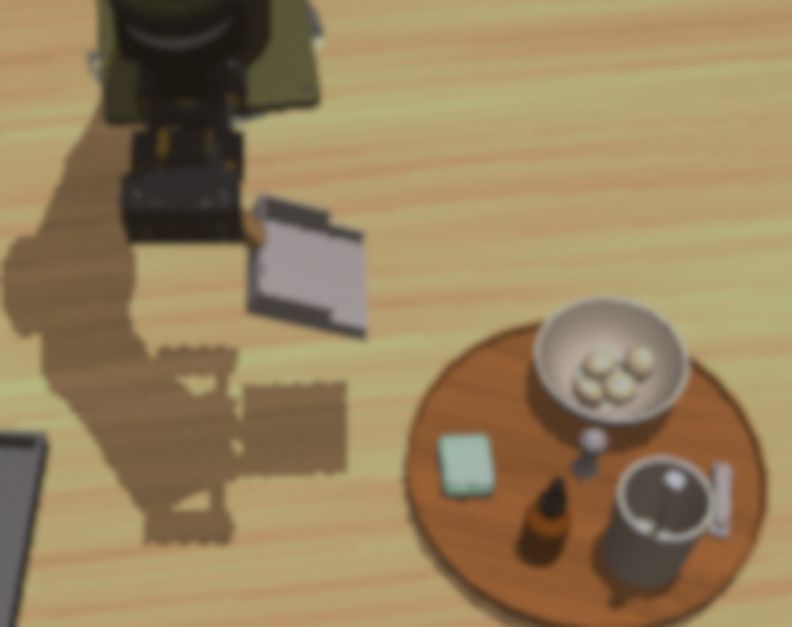

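```bash
python3 -m jog '[[0,0,0,0.008,1],[0,0,0,0.016,1],[0,0,0,0.02,1],[0,0,0,0.02,1],[0,0,0,0.02,1],[0,0,0,0.02,1],[0,0,0,0.02,1],[0,0,0,0.02,1],[0,0,0,0.02,1],[0,0,0,0.016,1],[0,0,0,0.008,1],[0,0,0,0,1],[0,0,0,0,1]]' 60
python3 -c "
from h import *
plan([.4456,-.0511,.13],15.5)"
```

```text
clock: 30.05
tool_pos: [0.4339, -0.0216, 0.2557]
eef_rot: [0.796, -0.605, -0.0, -0.0]
contact_force: [0.6, 0.0, -1.3]
opening: 0.188
clock 30.05 pos [ 0.4339 -0.0216  0.2557] head 15.56 op 0.188 F [ 0.6  0.  -1.3] tilt [0.0001 0.0004]
yaw total 0.0002
world d [ 0.0117 -0.0295 -0.1257] tool shift [ 0.0316 -0.0033  0.1257]
```

```bash
python3 -m jog '[[0.008,-0.001,0.01,0,1],[0.01,-0.001,0.02,0,1],[0.01,-0.001,0.03,0,1],[0.003,0,0.03,0,1],[0,0,0.02,0,1],[0,0,0.012,0,1],[0,0,0.004,0,1],[0,0,0,0,1]]' 30
python3 - <<'E'
from fit2 import *
plan([.4456,-.0511,.0447],15.5)
snap('scene','t14s',(190,120,330,280),3.6)
E
```

```text
clock: 30.85
tool_pos: [0.4447, -0.052, 0.129]
eef_rot: [0.795, -0.606, -0.001, 0.0]
contact_force: [-0.1, 0.0, -1.5]
opening: 0.201
clock 30.85 pos [ 0.4447 -0.052   0.129 ] head 15.38 op 0.201 F [-0.1  0.  -1.5] tilt [-0.0012  0.0001]
yaw total -0.0003
world d [ 0.0009  0.0009 -0.0843] tool shift [-0.0006 -0.0012  0.0843]
```

View pics/t14s.png

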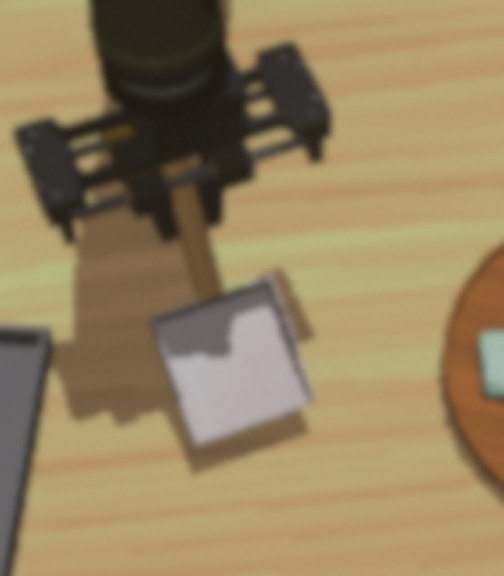

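Scoop hangs tilted, front down. I'll lower it gently so that the shelf turns it back flat.

```bash
python3 -m jog '[[0,0,0.01,0,1],[0,0,0.01,0,1],[0,0,0.008,0,1],[0,0,0.006,0,1],[0,0,0.006,0,1],[0,0,0.006,0,1]]' 25
python3 -m jog '[[0,0,0.006,0,1],[0,0,0.006,0,1],[0,0,0.006,0,1],[0,0,0.006,0,1],[0,0,0.005,0,1],[0,0,0.004,0,1],[0,0,0.003,0,1],[0,0,0.002,0,1],[0,0,0,0,1],[0,0,0,0,1]]' 25
python3 - <<'E'
from fit2 import *
plan([.4456,-.0511,.0447],15.5)
snap('scene','t15s',(190,120,330,280),3.6)
E
```

```text
clock: 31.5
tool_pos: [0.4434, -0.0522, 0.0834]
eef_rot: [0.795, -0.606, -0.001, 0.001]
contact_force: [-3.1, -0.6, 4.8]
opening: 0.206
clock: 32.5
tool_pos: [0.4452, -0.0517, 0.0458]
eef_rot: [0.795, -0.606, 0.0, -0.0]
contact_force: [-1.3, -1.1, 0.8]
opening: 0.202
clock 32.5 pos [ 0.4452 -0.0517  0.0458] head 15.38 op 0.202 F [-1.3 -1.1  0.8] tilt [0.0005 0.0001]
yaw total -0.0003
world d [ 0.0004  0.0006 -0.0011] tool shift [-0.0004 -0.0005  0.0011]
```

View pics/t15s.png

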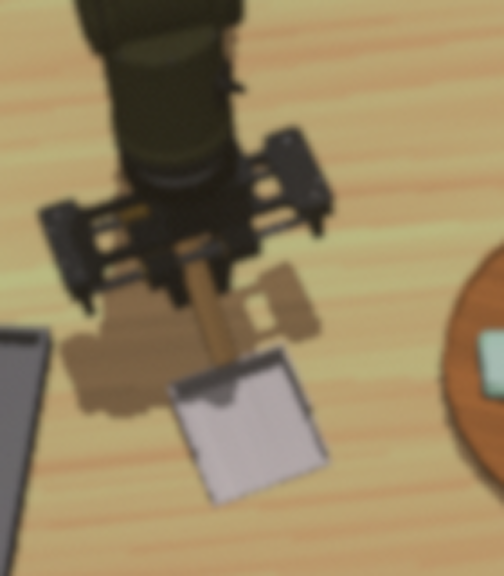

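Nearly flat. I press one more millimetre, open, and retreat upward.

```bash
python3 -m jog '[[0,0,0.002,0,1],[0,0,0,0,1],[0,0,0,0,0.7],[0,0,0,0,0.5],[0,0,0,0,0.3],[0,0,0,0,0],[0,0,0,0,0],[0,0,0,0,0],[0,0,0,0,0],[0,0,0,0,0],[0,0,0,0,0],[0,0,0,0,0],[0,0,0,0,0],[0,0,0,0,0]]' 10
python3 -m jog '[[0,0,-0.01,0,0],[0,0,-0.02,0,0],[0,0,-0.03,0,0],[0,0,-0.03,0,0],[0,0,-0.03,0,0],[0,0,-0.03,0,0],[0,0,-0.02,0,0],[0,0.02,0,0,0],[0,0,0,0,0],[0,0,0,0,0]]'
python3 - <<'E'
from fit2 import *
plan([.4456,-.0511,.2])
im=snap('scene','f1s',(130,110,440,320),2.5)
snap('top','f1',(110,100,440,260),2.4)
for cam in('top','scene'):
  for d in r.cut_out('scoop',cam):
    l,t,rr,b=d['rect']
    u=(294,203) if cam=='top' else (259,238)
    if l<u[0]<rr and t<u[1]<b: print(cam,fit([(cam,d['pixels'])],SC,[.54,-.025,.27]))
for cam in('top','scene'):
  for d in r.cut_out('soap0',cam): print(cam,round(d['score'],2),d['rect'])
E
```

```text
clock: 33.95
tool_pos: [0.4449, -0.0518, 0.0437]
eef_rot: [0.795, -0.606, 0.0, 0.0]
contact_force: [0.5, 0.0, 0.0]
opening: 0.998
clock: 34.95
tool_pos: [0.4256, -0.0571, 0.214]
eef_rot: [0.795, -0.606, 0.0, -0.0]
contact_force: [0.9, -0.1, -0.3]
opening: 1.0
clock 34.95 pos [ 0.4256 -0.0571  0.214 ] head 15.36 op 1.0 F [ 0.9 -0.1 -0.3] tilt [ 0.0004 -0.0001]
world d [ 0.02   0.006 -0.014] tool shift [-0.0005 -0.0209  0.0141]
top (array([ 0.53873026, -0.02632848,  0.2810638 ]), np.float64(0.17374860956618465))
scene (array([ 0.5385526 , -0.02658925,  0.27284348]), np.float64(0.04822689817539727))
top 0.65 [145.6, 227.9, 158.2, 236.4]
top 0.43 [257.6, 95.8, 281.1, 125.4]
top 0.21 [271.7, 173.8, 314.0, 233.1]
scene 0.63 [374.2, 191.3, 384.9, 202.7]
scene 0.58 [363.3, 196.4, 371.2, 204.1]
scene 0.28 [313.3, 177.3, 422.4, 270.8]
```

View pics/f1s.png

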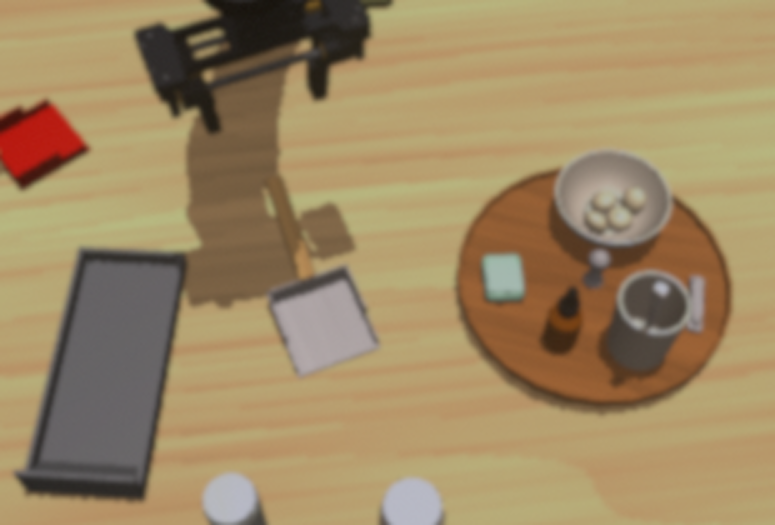

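View pics/f1.png

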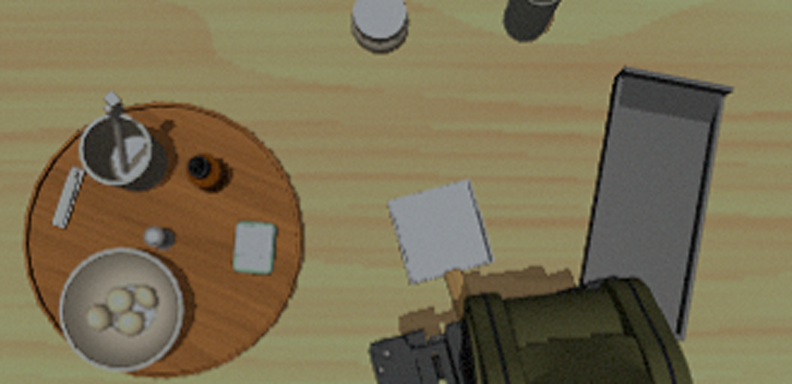

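All four soaps are in the bowl (around (610,208) in the scene crop). The tray is empty, the scoop lies flat and released at its old spot, and everything else looks unmoved.

```bash
python3 -c "
from plant import r
print(r.finish_job())"
```

```text
the job is handed in; nothing more can be done
None
```

I scooped all four soaps out of the tray in one load. I tipped them into the bowl by loosening the grip so the pan swung front-down. Then I put the scoop back flat on the shelf and let go. The job was handed in at about 35.5 s.

**Last checks:**
- **Soaps:** both cameras show four soaps in the bowl and an empty tray.
- **Other things:** the bowl, the turntable and the things on it look unmoved. The gripper is open and clear, touching nothing.
- **Scoop:** fits from both cameras put it within about 2 mm of where it started, assuming it lies flat. The top-camera fit was poor because the arm hid the handle.

**What disagreed or went wrong:**
- **Climbing the ramp:** my first tries pushed against the ramp, and the scoop pivoted in the grip instead of rising. I set it flat again and lifted it without pushing.
- **Tipping:** the pitch and lip-height estimates during tipping were rough, so the soaps' drop height is only approximate. I put the lip at roughly 15–40 mm above the rim.
- **Soap detector:** in the last pictures it picked out only one or two of the soaps, so the count of four comes from viewing the pictures.

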